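Lock up the bar bender and clear its bench

ROBOT

A 7-joint arm with a two-finger parallel gripper is mounted at the origin on the work surface. World frame = base frame: x ahead of the robot, y to its left, z up, the work surface at z = 0. Lengths are in m, angles in degrees, forces in N, time in s.
With the tool pointing down it reaches from about 0.4 to 0.85 m from the base axis. Payload 10.4 kg.
Tool frame: the origin (TCP) lies at the very end of the fingers, on their centre line; the grasp point (between the pads) lies 19 mm behind it; z points along the fingers, y is the line along which they close (so a half turn about z gives the same grasp; the last joint's range is limited). The gripper opens to 87 mm and grips with 3 to 60 N. Pads are 19 mm wide; open, the fingers measure 117 mm over their backs; the gripper's body (75 mm by 190 mm) begins 51 mm behind the grasp point.
Start: joints at [-69.477, 19.034, -3.707, 83.658, 1.238, 77.344, -5.071], TCP at [0.232, 0.58, 0.223] pointing down, gripper open.
Joint ranges: [-148.97, 148.97], [-28.65, 121.19], [-84.17, 76.75], [9.2, 138.47], [-72.65, 252.65], [3.7, 117.97], [-149.18, 149.18]. Speed limits (degrees/s): [127.2, 127.2, 159.86, 159.86, 180, 180, 180].

INTERFACE

Orientations are given as a 3x3 rotation matrix whose columns are the frame's x, y, z axes.
In Python, from station import readout, optics, job, nets gives the robot as it stands.
- The arm moves only by the shell command python3 -m jog 'ROWS'. ROWS is text: rows parted by semicolons, each of 7 numbers parted by spaces: the shift along the tool's x, y, z in mm, then the turn, a rotation vector about the tool's x, y, z in degrees, then the finger opening in mm, from 0 to 87. In form: tx ty tz ax ay az hand; .... A call has 1 to 12 rows; each row shifts and turns the commanded pose from where the row before left it, along the tool's axes as they then stand; what a row does not reach is not made up. A row lasts 1/12 s, in which the tool goes at most 41.7 mm and 7.16 degrees, less where a joint would pass 70% of its speed; a pose out of reach is approached as far as the arm can. A call is refused whole if a number of a shift passes 41.7 or a number of a turn 7.16, either way. A call with a gripper value outside its range is refused whole. The fingers move at their own pace and stop on an object; the grip force is fixed at half the most. Time passes only in rows, so rows that do not move let the fingers close. It gives the time, the measured TCP pose, the force, the opening and the grip force at its end, in the units of the state.
- readout.get_obs(): the state, without advancing time (a new reading comes with each control period).
- optics.get_image(name): name is "scene" or "side" or "wrist"; returns the picture (480x640x3 uint8, blue, green, red); there is no depth.
- optics.camera_info(name): a dict with "fx", "fy", "cx", "cy" (pixels), "R" (3x3) and "t" (3): a world point X has camera coordinates R X + t. Camera axes: x right, y down, z forward; pixel columns grow to the right and rows downward; lengths in m; the calibration is good to about 2 mm. A picture is of the moment at which its call begins: read the wrist's pose just before it. camera_info takes no time and is no camera call; for the wrist camera it gives the pose at the moment of the call.
- job.sign_off(): hands the job in; it is judged then, once.
Trained networks look in the newest picture that a camera, given by its name, has taken for a name from the list of things; names that differ only in an ending like _2 or _b are one class to them, and where a whole thing is asked for, a point or a joint stands for the part that bears it (a point fixed in the world has none). Each returns a list of dicts, best first, with "score" (0 to 1); they miss things now and then, are a little off and sometimes report something else, mostly with a low value. They report only what shows in the picture. A call takes as long as a camera call. They do not tell look-alikes from the thing itself.
- nets.outline_of(camera, label): "pixels" (480x640 bool, what is visible of it) and "rect" ([left, top, width, height] in pixels, round what is visible of it).
- nets.pinpoint(camera, label): "point" ([row, column] in pixels: a listed point, or the origin of a listed thing).
The state is a dict: "t": time; "q": joint angles; "joint_vel": joint speeds; "joint_torque": joint torques, N m; "tool_pos": TCP position; "ee_rot": TCP orientation; "force": force on the tool from outside, world axes, zero at the start; "wrist_torque": the same for the moment, N m; "finger_gap": finger opening in m; "finger_force": force on a finger pad.
Only numpy, scipy, OpenCV 4.12 (cv2) and the standard library are available. Lean on these libraries where they do the work, as an engineer would, in place of code of your own. Each camera call takes 0.05 s, during which the arm holds its last target. There are 200 camera calls.

TASK

Close down the bending bench for the night: swing the bender's lever fully home and lock it there by pushing the long headed pin from the pin block down through fork and lever until its collar sits on the fork. Stand every square bar from the bar rest upright in the pipe stand, and set every oil bottle standing upright, wholly inside the drip tray. Leave the grease tin, the spare former, the tools and the other pins where they are.

Things in the scene. Friction and masses are not known exactly. Their poses are not given: they have to be found in the camera images.
- bender_lever (a joint): swing of the bender's lever about its upright axis, rad: 0 = fully home against the stop (the hole in the lever then lies in line with the fork holes), growing to 0.9 as it swings out, clockwise seen from above; a stiff hinge that stays where it is left (about 1 to 2 N at the knob moves it)
- bender: slate-grey steel bench bar bender, bolted down: base plate 160 x 270 mm, pedestal, frame bar ending in a fork; the die on the axis reaches 150 mm high. Origin on the bench under the lever's upright swing axis, z up. The home lever points along its -y, towards the fork; swung out by q the knob stands at x = -0.240 sin q, y = -0.240 cos q (m) in this frame
- lever_knob (a point): centre of the top of the lever's upright black knob: a smooth cylinder 27 mm in diameter, from 115 to 173 mm above the bench, 240 mm from the swing axis, at the end of an 18 mm round bar lying 93 to 111 mm high. It may be gripped from above; it is fixed to the lever
- fork_hole (a point): centre of the hole in the fork's upper plate, at its top face, 124 mm above the bench, 150 mm from the swing axis. The fork is two plates 60 x 60 mm, 12 mm thick (80 to 92 and 112 to 124 mm high), joined by a web on the bender's +x side, each with a 19 mm hole (upper mouth chamfered 3 mm); the lever's 12 mm flat with its 20 mm hole swings in between. Free space below
- lock_pin: the bender's locking pin, standing upright in one of the three holes of the pin block: shank 16 mm in diameter and 60 mm long with a round-nosed tip, then a collar 32 mm in diameter and 5 mm thick, then a plain round dark head 26 mm in diameter and 27 mm tall; 92 mm in all, the longest of the three pins. Origin at the centre of the tip, z up along the pin
- pin_collar (a point): centre of the underside of the locking pin's collar, 60 mm above its tip
- pin_block: steel block 145 (x) x 55 (y) x 40 mm (z) fixed to the bench, with three blind holes 18 mm in diameter and 30 mm deep, 48 mm apart along its x axis, one pin in each (which is in which varies). Origin at the centre of its underside
- bar_rest: sloping bar rack fixed to the bench: a round rail 12 mm thick along its y axis, top 57 mm above the bench, 300 mm wide over the posts, and a 22 mm tall toe strip 140 mm in front (+x). The bars lean on the rail about 78 mm apart, sloping at 25 degrees: far ends on the bench by the toe strip, near ends 35 mm past the rail. Origin on the bench under the rail's middle
- pipe_stand: holder for short bars: a piece of rust-brown steel pipe standing on a round plate 110 mm in diameter and 8 mm thick, fixed to the bench. Pipe 80 mm outside, 70 mm inside, rim 100 mm above the bench, inner floor 8 mm above it. Origin on the bench under the pipe's centre line
- pipe_mouth (a point): centre of the pipe's mouth, level with the rim, 100 mm above the bench
- tray: shallow sheet-metal drip tray fixed to the bench, 140 (x) x 260 (y) mm outside, walls 4 mm thick and 18 mm tall in all, floor 4 mm thick. Origin at the centre of its underside
- tray_floor (a point): centre of the tray's floor, 4 mm above the bench, axes as the tray's
- grease_tin: round grease tin, 64 mm in diameter, 56 mm tall, standing near one end of the tray; bystander. Origin at the centre of its underside
- former: spare grooved bending former, steel disc 60 mm in diameter, 26 mm tall, lying on the bench; bystander. Origin at the centre of its underside
- tape: yellow and black tape measure, 70 (x) x 35 (y) x 65 mm (z); bystander. Origin at the centre of its underside
- wrench: steel wrench 200 mm long, lying along its x axis; bystander. Origin under its middle
- short_pin: another pin in the block: shank 16 x 36 mm, collar 32 mm, round head 26 mm in diameter and 12 mm tall; bystander
- hex_pin: another pin in the block: shank 16 x 44 mm, collar 32 mm, six-sided head 26 mm across and 10 mm tall; bystander
- bar0: bare steel square bar, 14 x 14 x 170 mm, about 0.12 kg, leaning on the bar rest; three or four such bars are there, None if this one is absent. Origin at its middle, its x axis along its length (the two ends are alike)
- bar1: bare steel square bar, 14 x 14 x 170 mm, about 0.12 kg, leaning on the bar rest; three or four such bars are there, None if this one is absent. Origin at its middle, its x axis along its length (the two ends are alike)
- bar2: bare steel square bar, 14 x 14 x 170 mm, about 0.12 kg, leaning on the bar rest; three or four such bars are there, None if this one is absent. Origin at its middle, its x axis along its length (the two ends are alike)
- bar3: bare steel square bar, 14 x 14 x 170 mm, about 0.12 kg, leaning on the bar rest; three or four such bars are there, None if this one is absent. Origin at its middle, its x axis along its length (the two ends are alike)
- oil0: white plastic oil bottle, body 54 mm in diameter with straight sides to 110 mm, short shoulder and black cap 24 mm in diameter, 140 mm tall in all, about 0.22 kg, standing on the bench; one or two are there, None if this one is absent. Origin at the centre of its underside, z up
- oil1: white plastic oil bottle, body 54 mm in diameter with straight sides to 110 mm, short shoulder and black cap 24 mm in diameter, 140 mm tall in all, about 0.22 kg, standing on the bench; one or two are there, None if this one is absent. Origin at the centre of its underside, z up
There are look-alikes about, which are no part of the job. Leave any purple or yellow look-alike of the oil1 alone. Leave any black look-alike of the bar0 alone.

How it is judged (in metres and radians):
On the way, in this order (a step that is already met when the one before it is completed fails the run):
1. the lever is swung fully home, within 0.022 rad of its stop (value of joint bender_lever below 0.022 rad), for 0.2 s.
2. the long pin is down through fork and lever, its collar on the fork (value of joint bender_lever below 0.022 rad and horizontal distance between pin_collar and fork_hole below 0.006 m and z of pin_collar in the frame of fork_hole between -0.006 and 0.004 m and angle between lock_pin's own z axis and vertical below 0.12 rad), for 0.2 s.
At the end, for the whole second after the job is handed in: Lever within 0.022 rad of home; pin upright within 6 mm of the fork holes' axis, collar within 4 mm of the fork; every bar in the pipe (middle within 35 mm of its axis, at most 15 mm above the rim, lean under 37 deg); every bottle upright on the tray floor, foot inside its walls; all at rest (all of step 2 and horizontal distance between each of bar0, bar1, bar2, bar3 and pipe_mouth below 0.035 m and z of each of bar0, bar1, bar2, bar3 in the frame of pipe_mouth below 0.015 m and (angle between bar0's own x axis and vertical below 0.65 rad or angle between bar0's own x axis and vertical above 2.49 rad) and linear speed of each of bar0, bar1, bar2, bar3 below 0.1 m/s and (angle between bar1's own x axis and vertical below 0.65 rad or angle between bar1's own x axis and vertical above 2.49 rad) and (angle between bar2's own x axis and vertical below 0.65 rad or angle between bar2's own x axis and vertical above 2.49 rad) and (angle between bar3's own x axis and vertical below 0.65 rad or angle between bar3's own x axis and vertical above 2.49 rad) and angle between each of oil0, oil1's own z axis and vertical below 0.1 rad and z of each of oil0, oil1 in the frame of tray_floor below 0.006 m and linear speed of each of oil0, oil1 below 0.03 m/s and x of oil0 in the frame of tray_floor between -0.046 and 0.046 m and y of oil0 in the frame of tray_floor between -0.106 and 0.106 m and x of oil1 in the frame of tray_floor between -0.046 and 0.046 m and y of oil1 in the frame of tray_floor between -0.106 and 0.106 m); the robot touches nothing.
It fails at once if the grease tin, spare former, tape measure or wrench is shifted by more than 50 mm, or one of the other pins by more than 30 mm (distance of any of grease_tin, former, tape, wrench from where it was at the start of the episode above 0.05 m or distance of any of short_pin, hex_pin from where it was at the start of the episode above 0.03 m).
Of bar0, bar1, bar2, bar3 only 3 to 4 are there at a start; the rules pass over those that are not, and their reading is None.
Of oil0, oil1 only 1 to 2 are there at a start; the rules pass over those that are not, and their reading is None.
At some moment in a run one of bar0, bar1, bar2, bar3 may be knocked a few centimetres aside while the robot is not near it.
It also fails if it takes over 210 s, if anything falls off the work surface, if the arm or the gripper's body presses on something with over 40 N, if the wrist force passes 120 N, or if a joint passes its speed limit or range.

## Working session

There is one attempt and no reset: what is moved stays moved. The work goes in short steps, Python scripts to look and compute and a shell command to move; the robot and the scene stay as the last step left them, time stands still between calls to the robot, and variables do not carry over. Pictures are saved under pics/ and viewed, at most 14 in all, crops included, and the job is handed in when it is done.

```bash
ls; mkdir -p pics
python3 - <<'E'
from station import readout, optics, job, nets
import cv2,numpy as np
o=readout.get_obs();print(o['t'],o['tool_pos'],np.round(o['ee_rot'],3).tolist(),o['finger_gap'])
for c in ["scene","side"]:
    cv2.imwrite(f'pics/{c}0.png',optics.get_image(c)); i=optics.camera_info(c); print(c,i)
E
```

```text
pics
0.0 [0.23216162 0.57984776 0.22175044] [[-0.928, 0.372, -0.0], [0.372, 0.928, -0.001], [-0.0, -0.001, -1.0]] 0.0870801456627853
scene {'fx': 613.1367545147727, 'fy': 613.1367545147727, 'cx': 327.4898366571329, 'cy': 244.0096901496317, 'R': array([[-0.7085092 ,  0.70566564, -0.00712127],
       [ 0.49640843,  0.49118561, -0.71576209],
       [-0.50159085, -0.51065909, -0.69830789]]), 't': array([ 0.38545738, -0.14134747,  1.69920283])}
side {'fx': 493.0965001761028, 'fy': 493.0965001761028, 'cx': 316.30506990548633, 'cy': 239.69905170576834, 'R': array([[-0.99744121, -0.07138244,  0.00394605],
       [-0.04030266,  0.51585216, -0.85572907],
       [ 0.05904845, -0.85369848, -0.5174091 ]]), 't': array([0.47024949, 0.14776319, 1.08267222])}
```

View pics/scene0.png

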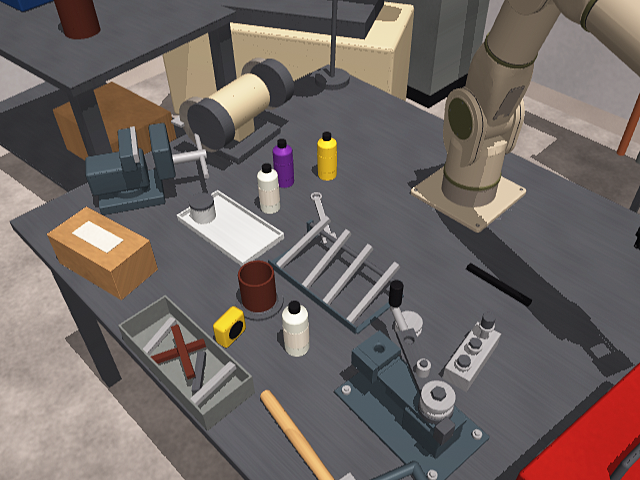

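View pics/side0.png

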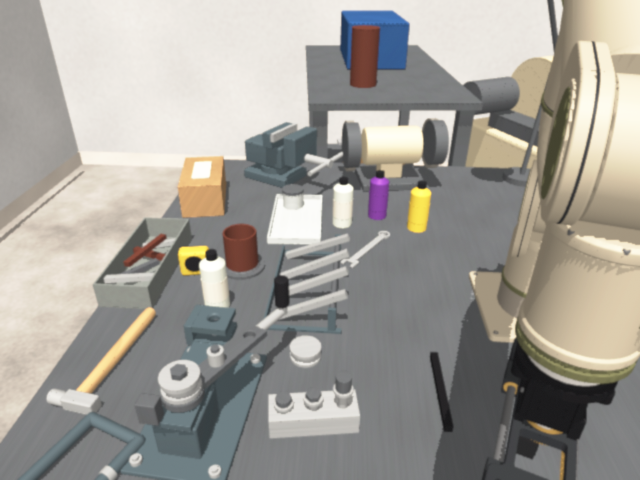

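Both pictures show 4 bars on the rest: scene (300,240), (325,257), (350,270) and (380,290). The black bar at scene (500,284) is a look-alike. There are white bottles at scene (268,188) and (295,328); the purple (283,163) and yellow (327,156) ones are look-alikes. The long pin looks like the block's end pin at side (343,390), and the lever is swung out.

```bash
cat > h.py <<'E'
from station import readout, optics, job, nets
import cv2,numpy as np
def ray(ci,rc):
    d=ci['R'].T@np.array([(rc[1]-ci['cx'])/ci['fx'],(rc[0]-ci['cy'])/ci['fy'],1.]); return -ci['R'].T@ci['t'],d/np.linalg.norm(d)
def atz(cam,rc,z,ci=None):
    o,d=ray(ci or optics.camera_info(cam),rc); return o+d*(z-o[2])/d[2]
def proj(cam,X,ci=None):
    i=ci or optics.camera_info(cam); p=i['R']@np.array(X)+i['t']; return [round(i['fy']*p[1]/p[2]+i['cy'],1),round(i['fx']*p[0]/p[2]+i['cx'],1)]
def tri(rays):
    A=0;b=0
    for o,d in rays:
        P=np.eye(3)-np.outer(d,d);A=A+P;b=b+P@o
    return np.linalg.solve(A,b)
def togo(xyz,ydir=None,q=True):
    """remaining shift in tool axes (mm) and yaw turn about tool z (deg) to point the tool's y along world angle ydir (deg)"""
    o=readout.get_obs();R=o['ee_rot'];d=R.T@(np.array(xyz)-o['tool_pos'])*1000
    s='shift %s'%np.round(d,1)
    if ydir is not None:
        y=np.degrees(np.arctan2(R[1,1],R[0,1])); a=(-(ydir-y)+90)%180-90
        c,s_=np.cos(np.radians(a)),np.sin(np.radians(a))
        s+=' yaw_now %.1f turn_z %.1f'%(y,a)+' shift after turn %s'%np.round([c*d[0]+s_*d[1],-s_*d[0]+c*d[1],d[2]],1)
    print(s,'q7 %.0f'%o['q'][6])
E
python3 - <<'E'
from h import *
Z=dict(bender=0,lever_knob=.173,fork_hole=.124,lock_pin=.01,pin_block=0,bar_rest=0,pipe_mouth=.1,tray_floor=.004,grease_tin=0,former=0,bar0=.04,oil0=0,tape=0,wrench=0,pin_collar=.07)
for n,z in Z.items():
    for c in ["scene","side"]:
        for r in nets.pinpoint(c,n)[:5]:
            if r['score']>.3: print(n,c,np.round(r['point'],1),round(r['score'],2),np.round(atz(c,r['point'],z),3))
E
```

```text
bender scene [432.  428.8] 0.55 [0.643 0.377 0.   ]
bender side [434.3 191.9] 0.73 [0.647 0.376 0.   ]
lever_knob scene [284.4 399.3] 0.82 [0.519 0.18  0.173]
lever_knob side [277.6 281. ] 0.71 [0.523 0.172 0.173]
lever_knob side [203.9 296.4] 0.49 [ 0.526 -0.117  0.173]
fork_hole scene [347.3 380.4] 0.56 [0.632 0.233 0.124]
fork_hole side [316.3 215.7] 0.74 [0.632 0.228 0.124]
lock_pin scene [257.7 328.7] 0.67 [ 0.453 -0.087  0.01 ]
lock_pin scene [343.7 481.8] 0.54 [0.404 0.331 0.01 ]
lock_pin side [411.8 345.3] 0.78 [0.4   0.321 0.01 ]
pin_block scene [361.6 469.6] 0.92 [0.454 0.336 0.   ]
pin_block side [417.5 311.7] 0.62 [ 0.456  0.329 -0.   ]
bar_rest scene [270.8 348.6] 0.7 [ 0.444 -0.028  0.   ]
bar_rest scene [231.2 228.9] 0.67 [ 0.561 -0.347  0.   ]
bar_rest side [291.3 333.6] 0.85 [ 0.433 -0.024  0.   ]
bar_rest side [220.7 298.1] 0.72 [ 0.549 -0.349  0.   ]
pipe_mouth scene [271.5 253.6] 0.71 [ 0.662 -0.112  0.1  ]
pipe_mouth side [230.5 241.2] 0.75 [ 0.658 -0.111  0.1  ]
tray_floor scene [231.4 226.8] 0.73 [ 0.567 -0.346  0.004]
tray_floor side [222.3 296.1] 0.58 [ 0.553
[... 930 characters left out ...]
[ 0.453 -0.177  0.   ]
oil0 scene [205.  269.3] 0.59 [ 0.418 -0.351  0.   ]
oil0 side [222.5 341.2] 0.93 [ 0.425 -0.348  0.   ]
oil0 side [212.8 377.4] 0.9 [ 0.32  -0.415  0.   ]
oil0 side [228.7 415.1] 0.71 [ 0.219 -0.329  0.   ]
oil0 side [302.2 216.3] 0.68 [0.691 0.036 0.   ]
tape scene [324.6 485.8] 0.38 [0.347 0.304 0.   ]
tape side [268.9 196.5] 0.6 [ 0.771 -0.088  0.   ]
tape side [417.1 316. ] 0.55 [0.449 0.327 0.   ]
wrench scene [343.7 478.9] 0.63 [0.401 0.323 0.   ]
wrench side [247.  366.8] 0.87 [ 0.355 -0.222  0.   ]
wrench side [278.4 281.6] 0.53 [ 0.559 -0.065  0.   ]
pin_collar scene [326.7 483.2] 0.78 [0.41  0.326 0.07 ]
pin_collar side [386.9 344.1] 0.69 [0.404 0.322 0.07 ]
```

```bash
python3 - <<'E'
import cv2
a=cv2.imread('pics/scene0.png')[150:400,250:510];cv2.imwrite('pics/crop1.png',cv2.resize(a,None,fx=2.3,fy=2.3,interpolation=cv2.INTER_CUBIC))
E
python3 -m jog '0 0 0 0 0 7.1 87;0 0 0 0 0 7.1 87;0 0 0 0 0 7.1 87;0 0 0 0 0 7.1 87;0 0 0 0 0 7.1 87;0 0 0 0 0 7.1 87;0 0 0 0 0 7.1 87;0 0 0 0 0 7.1 87;0 0 0 0 0 7.1 87;0 0 0 0 0 7.1 87;0 0 0 0 0 7.1 87;0 0 0 0 0 7.1 87'
python3 -m jog '0 0 0 0 0 7.1 87;0 0 0 0 0 7.1 87;0 0 0 0 0 0 87'
python3 -c "
from h import *
togo([.521,.176,.22])"
```

```text
t: 2.6
tool_pos: [0.2322, 0.5803, 0.2226]
ee_rot: [[0.298, 0.954, 0.0], [0.954, -0.298, 0.0], [0.0, -0.0, -1.0]]
force: [0.3, -0.1, 0.1]
finger_gap: 0.087
finger_force: 0.0
t: 2.85
tool_pos: [0.2322, 0.5803, 0.2226]
ee_rot: [[0.523, 0.852, 0.0], [0.852, -0.523, 0.0], [0.0, 0.0, -1.0]]
force: [-0.1, -0.1, 0.7]
finger_gap: 0.0866
finger_force: 0.0
shift [-193.4  457.7    2.6] q7 -102
```

View pics/crop1.png

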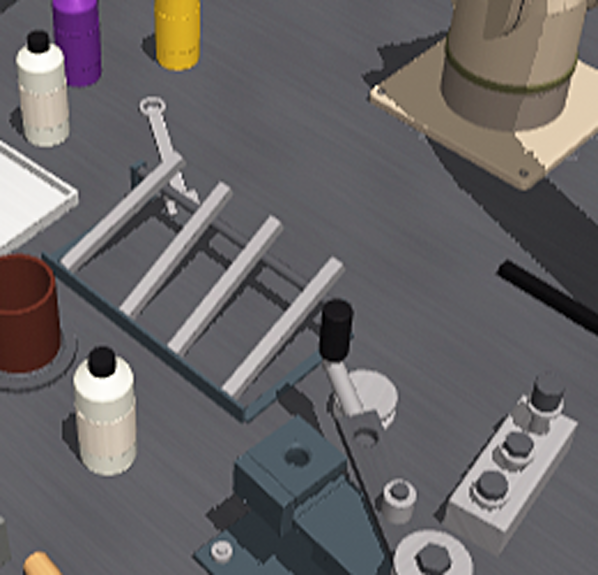

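The crop shows four bare steel bars and the tall, dark, round-headed pin at the far end of the block (crop (548,395)), which is the lock pin. The other two heads are low. The white bottles are at crop (43,95) and (105,420). Next I go to the knob.

```bash
python3 -m jog '-16 38 0 0 0 0 87;-16 38 0 0 0 0 87;-16 38 0 0 0 0 87;-16 38 0 0 0 0 87;-16 38 0 0 0 0 87;-16 38 0 0 0 0 87;-16 38 0 0 0 0 87;-16 38 0 0 0 0 87;-16 38 0 0 0 0 87;-16 38 0 0 0 0 87;-16 38 0 0 0 0 87;-17 39 0 0 0 0 87' >/dev/null
python3 -m jog '0 0 0 0 0 0 87; 0 0 0 0 0 0 87; 0 0 0 0 0 0 87'
python3 - <<'E'
from h import *
togo([.521,.176,.13])
ci=optics.camera_info('wrist');cv2.imwrite('pics/w1.png',optics.get_image('wrist'))
for n,z in dict(lever_knob=.173,fork_hole=.124).items():
    for r in nets.pinpoint('wrist',n)[:3]: print(n,r['score'],r['point'],atz('wrist',r['point'],z,ci))
r=nets.outline_of('wrist','lever_knob')
for k in r[:2]: print(k['score'],k['rect'])
E
```

```text
t: 4.1
tool_pos: [0.5224, 0.1794, 0.2225]
ee_rot: [[0.516, 0.857, -0.0], [0.857, -0.516, 0.0], [0.0, -0.0, -1.0]]
force: [0.2, 1.2, 0.1]
finger_gap: 0.0868
finger_force: 0.0
shift [-3.7  0.6 92.5] q7 -50
lever_knob 0.6 [264.9, 321.9] [0.52174803 0.1750011  0.173     ]
fork_hole 0.6 [86.4, 429.7] [0.63767763 0.23011684 0.124     ]
0.7 [298.7, 0.7, 53.4, 281.0]
```

View pics/w1.png

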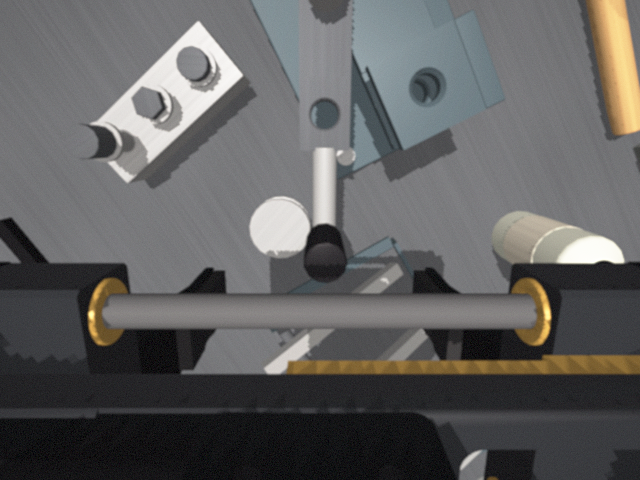

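The wrist view shows the knob at (325,262), the fork hole at (428,87) and the lever hole at (325,113). Now I descend and grip.

```bash
python3 -m jog '-4 1 20 0 0 0 87;0 0 36 0 0 0 87;0 0 36 0 0 0 87;0 0 0 0 0 0 87;0 0 0 0 0 0 20;0 0 0 0 0 0 20;0 0 0 0 0 0 20;0 0 0 0 0 0 20;0 0 0 0 0 0 20;0 0 0 0 0 0 20'
python3 -m jog '0 0 0 0 0 0 20;0 0 0 0 0 0 20;0 0 0 0 0 0 20'
python3 - <<'E'
from h import *
o=readout.get_obs();p=o['tool_pos'][:2]
for c,f in [((.645,.377),(.635,.231))]:
    c=np.array(c);f=np.array(f);u=(f-c)/np.linalg.norm(f-c);k=p-c
    print(np.linalg.norm(f-c),np.linalg.norm(k),np.degrees(np.arctan2(u[1],u[0])-np.arctan2(k[1],k[0])))
    h=c+.24*u; print(h); togo([*h,.13])
E
```

```text
t: 5.13
tool_pos: [0.5218, 0.1754, 0.1314]
ee_rot: [[0.518, 0.855, 0.001], [0.855, -0.518, 0.001], [0.001, 0.001, -1.0]]
force: [-0.4, -0.7, 0.5]
finger_gap: 0.0549
finger_force: 0.0
t: 5.38
tool_pos: [0.5214, 0.1751, 0.1306]
ee_rot: [[0.518, 0.855, 0.0], [0.855, -0.518, 0.0], [0.0, -0.0, -1.0]]
force: [-0.5, 0.4, 0.8]
finger_gap: 0.0352
finger_force: 0.0
0.14634206503941372 0.2367207942426704 27.56988412517577
[0.62860007 0.13756098]
shift [ 23.4 111.2   0.6] q7 -48
```

```bash
python3 -m jog '0 0 0 0 0 0 15;0 0 0 0 0 0 15;0 0 0 0 0 0 15;0 0 0 0 0 0 15'
python3 -m jog '0.4 14.5 0 0 0 -3.5 15;0.4 14.5 0 0 0 -3.5 15;0.4 14.5 0 0 0 -3.5 15;0.4 14.5 0 0 0 -3.5 15;0.4 14.5 0 0 0 -3.5 15;0.4 14.5 0 0 0 -3.5 15;0.4 14.5 0 0 0 -3.5 15;0 0 0 0 0 0 15;0 0 0 0 0 0 15'
python3 -m jog '0 5 0 0 0 -1 15;0 5 0 0 0 -1 15;0 0 0 0 0 0 15;0 0 0 0 0 0 15'
python3 -m jog '0 5 0 0 0 -1 15;0 0 0 0 0 0 15;0 0 0 0 0 0 15'
```

```text
t: 5.72
tool_pos: [0.5215, 0.1749, 0.1306]
ee_rot: [[0.518, 0.855, 0.0], [0.855, -0.518, -0.0], [0.0, 0.0, -1.0]]
force: [0.2, -0.8, 0.7]
finger_gap: 0.0266
finger_force: 30.0
t: 6.47
tool_pos: [0.6171, 0.1409, 0.1306]
ee_rot: [[0.119, 0.993, 0.0], [0.993, -0.119, -0.001], [-0.001, 0.001, -1.0]]
force: [0.6, -4.7, 2.5]
finger_gap: 0.0263
finger_force: 30.0
t: 6.8
tool_pos: [0.6261, 0.1399, 0.1306]
ee_rot: [[0.084, 0.996, -0.0], [0.996, -0.084, -0.001], [-0.001, 0.0, -1.0]]
force: [0.5, -5.2, 2.2]
finger_gap: 0.0264
finger_force: 30.0
t: 7.05
tool_pos: [0.6292, 0.1397, 0.1305]
ee_rot: [[0.067, 0.998, -0.004], [0.998, -0.067, -0.001], [-0.001, -0.004, -1.0]]
force: [-10.6, -7.1, 9.0]
finger_gap: 0.0263
finger_force: 30.0
```

```bash
python3 -m jog '0 -1 0 0 0 0 50;0 0 0 0 0 0 50;0 0 0 0 0 0 50;0 0 0 0 0 0 50;0 0 -35 0 0 0 50;0 0 -35 0 0 0 50;0 0 0 0 0 0 50;0 0 0 0 0 0 50'
python3 -m jog '21 -29.5 0 0 0 0 60;21 -29.5 0 0 0 0 60;21 -29.5 0 0 0 0 60;21 -29.5 0 0 0 0 60;21 -29.5 0 0 0 0 60;21 -29.5 0 0 0 0 60;21 -29.5 0 0 0 0 60;21 -29.5 0 0 0 0 60;0 0 0 0 0 0 60;0 0 0 0 0 0 60;0 0 0 0 0 0 60'
python3 - <<'E'
from h import *
ci=optics.camera_info('wrist');cv2.imwrite('pics/w2.png',optics.get_image('wrist'))
for n,z in dict(lock_pin=.01,pin_collar=.07,lever_knob=.173).items():
    for r in nets.pinpoint('wrist',n)[:3]: print(n,r['score'],r['point'],atz('wrist',r['point'],z,ci))
togo([.405,.324,.08])
E
```

```text
t: 7.72
tool_pos: [0.6316, 0.1412, 0.2028]
ee_rot: [[0.065, 0.998, 0.004], [0.998, -0.065, 0.002], [0.002, 0.004, -1.0]]
force: [0.5, -0.2, -0.3]
finger_gap: 0.0498
finger_force: 0.0
t: 8.63
tool_pos: [0.4058, 0.3231, 0.1998]
ee_rot: [[0.065, 0.998, -0.0], [0.998, -0.065, -0.001], [-0.001, -0.0, -1.0]]
force: [0.4, -0.5, 0.4]
finger_gap: 0.06
finger_force: 0.0
lock_pin 0.66 [212.0, 320.0] [0.40700016 0.3253688  0.01      ]
pin_collar 0.69 [221.0, 317.2] [0.40483568 0.32919093 0.07      ]
shift [  1.3  -1.8 120.2] q7 -46
```

View pics/w2.png

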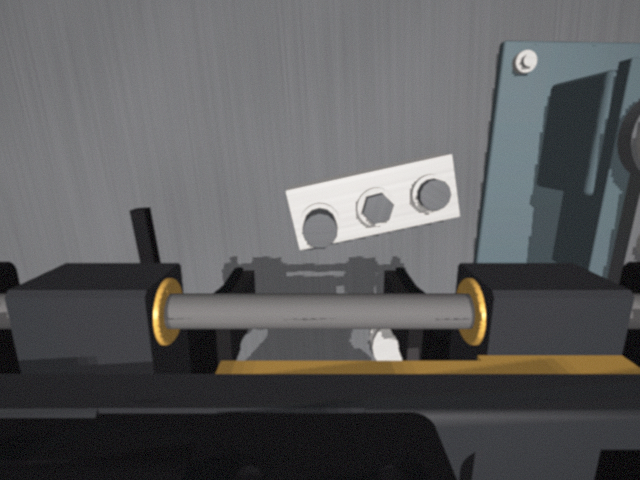

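The lock pin's head is at wrist (320,229), with the hex pin next to it at (376,208) and the short pin at (434,194).

Run:
```python
from h import *
ci=optics.camera_info('wrist')
h=atz('wrist',(229,320),.102,ci);print(h)
print(proj('wrist',readout.get_obs()['tool_pos'],ci)); togo([*h[:2],.082])
```

```text
[0.40794733 0.32931561 0.102     ]
[np.float64(290.4), np.float64(318.9)]
shift [  6.8   0.8 118.2] q7 -46
```

```bash
python3 -m jog '5.5 2 20 0 0 0 60;0 0 40 0 0 0 60;0 0 40 0 0 0 60;0 0 20 0 0 0 60;0 0 0 0 0 0 20;0 0 0 0 0 0 15;0 0 0 0 0 0 15;0 0 0 0 0 0 15;0 0 0 0 0 0 15;0 0 0 0 0 0 15;0 0 0 0 0 0 15'
python3 -m jog '0 0 0 0 0 0 15'
python3 -c "
from h import *
togo([.405,.324,.078])"
```

```text
t: 9.75
tool_pos: [0.4085, 0.3295, 0.0815]
ee_rot: [[0.065, 0.998, 0.001], [0.998, -0.065, 0.001], [0.001, 0.001, -1.0]]
force: [-0.1, -0.7, 3.8]
finger_gap: 0.0249
finger_force: 30.0
t: 9.83
tool_pos: [0.4085, 0.3295, 0.0814]
ee_rot: [[0.065, 0.998, 0.001], [0.998, -0.065, 0.001], [0.001, 0.001, -1.0]]
force: [-0.8, -0.6, 6.6]
finger_gap: 0.0248
finger_force: 30.0
shift [-5.8 -3.1  3.4] q7 -44
```

```bash
python3 -m jog '0 0 -15 0 0 0 15;0 0 -20 0 0 0 15;0 0 -30 0 0 0 15;0 0 -40 0 0 0 15;0 0 -37 0 0 0 15;0 0 0 0 0 0 15;0 0 0 0 0 0 15'
python3 -m jog '-10.6 29 0 0 0 0 15;-10.6 29 0 0 0 0 15;-10.6 29 0 0 0 0 15;-10.6 29 0 0 0 0 15;-10.6 29 0 0 0 0 15;-10.6 29 0 0 0 0 15;-10.6 29 0 0 0 0 15;-10.6 29 0 0 0 0 15;0 0 0 0 0 0 15;0 0 0 0 0 0 15;0 0 0 0 0 0 15'
python3 - <<'E'
from h import *
ci=optics.camera_info('wrist');W=optics.get_image('wrist');S=optics.get_image('side');C=optics.get_image('scene')
for c in ['wrist','side','scene']:
    for n in ['fork_hole','lock_pin','lever_knob','pin_collar']:
        for r in nets.pinpoint(c,n)[:2]: print(c,n,round(r['score'],2),np.round(r['point'],1))
T=readout.get_obs()['tool_pos'];print(T)
print([proj(c,[.635,.2295,.124],ci if c=='wrist' else None) for c in ['wrist','side','scene']])
z=lambda I,r,c:cv2.resize(I[r-60:r+60,c-60:c+60],(390,390),interpolation=cv2.INTER_CUBIC)
cv2.imwrite('pics/pin3.png',np.hstack([z(W,250,320),z(S,290,215)]))
E
```

```text
t: 10.42
tool_pos: [0.409, 0.3296, 0.2244]
ee_rot: [[0.065, 0.998, 0.003], [0.998, -0.065, 0.003], [0.003, 0.002, -1.0]]
force: [-0.0, -0.4, -2.9]
finger_gap: 0.0251
finger_force: 29.9
t: 11.33
tool_pos: [0.6334, 0.2294, 0.2206]
ee_rot: [[0.065, 0.998, -0.003], [0.998, -0.065, -0.001], [-0.001, -0.003, -1.0]]
force: [-0.3, -0.7, -1.7]
finger_gap: 0.0253
finger_force: 29.9
wrist fork_hole 0.66 [235.7 324.4]
wrist fork_hole 0.27 [101.4 173.2]
wrist lock_pin 0.62 [251.6 318.2]
wrist lock_pin 0.49 [ 47.7 326.1]
wrist pin_collar 0.76 [281.2 316.2]
side fork_hole 0.73 [318.5 215. ]
side lock_pin 0.76 [305.2 217.2]
side lock_pin 0.45 [284.3 310.5]
side lever_knob 0.75 [265.9 225.6]
side pin_collar 0.94 [274.9 211.3]
scene fork_hole 0.88 [346.3 381.1]
scene fork_hole 0.52 [215.7 205.1]
scene lock_pin 0.62 [336.7 380.5]
scene lock_pin 0.43 [346.4 381.3]
scene lever_knob 0.63 [304.6 348.1]
scene pin_collar 0.56 [317.7 380.2]
[0.63423751 0.22927708 0.22254952]
[[np.float64(238.2), np.float64(321.5)], [np.float64(316.8), np.float64(213.7)], [np.float64(347.1), np.float64(377.8)]]
```

View pics/pin3.png

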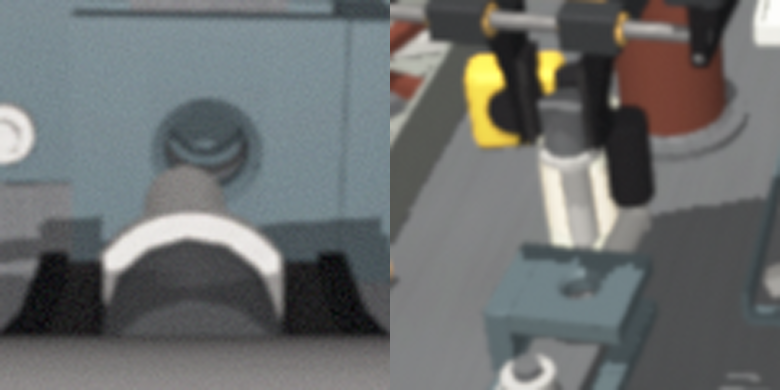

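Run:
```python
from h import *
for c,h,t,k in [('wrist',(236.8,323.9),(251.6,318),(281.2,317)),('side',(317.5,215.5),(305.2,217.2),(274.9,211.3)),('scene',(346.3,381.1),(336.7,380.5),(317.7,380.2))]:
    H=atz(c,h,.124)[:2];print(c,np.round(H,4),np.round(atz(c,t,.150)[:2],4),np.round(atz(c,k,.210)[:2],4))
```

```text
wrist [0.6379 0.23  ] [0.6335 0.2268] [0.6333 0.2291]
side [0.6314 0.2312] [0.6262 0.2292] [0.6312 0.2246]
scene [0.6292 0.2327] [0.6286 0.2288] [0.633  0.2278]
```

Run:
```python
from h import *
for x in (.629,.633,.637):
    print(x,[proj('side',[x,.2295,z]) for z in (.18,.15,.124)],[proj('scene',[x,.2295,z]) for z in (.18,.15,.124)])
I=optics.get_image('scene');cv2.imwrite('pics/sc3.png',cv2.resize(I[270:390,320:440],(600,600),interpolation=cv2.INTER_CUBIC))
```

```text
0.629 [[np.float64(291.2), np.float64(213.7)], [np.float64(305.2), np.float64(215.5)], [np.float64(317.0), np.float64(217.1)]] [[np.float64(327.2), np.float64(381.5)], [np.float64(337.0), np.float64(380.6)], [np.float64(345.3), np.float64(379.9)]]
0.633 [[np.float64(291.1), np.float64(211.4)], [np.float64(305.1), np.float64(213.2)], [np.float64(316.8), np.float64(214.8)]] [[np.float64(328.4), np.float64(380.1)], [np.float64(338.2), np.float64(379.2)], [np.float64(346.5), np.float64(378.5)]]
0.637 [[np.float64(291.0), np.float64(209.1)], [np.float64(305.0), np.float64(211.0)], [np.float64(316.7), np.float64(212.5)]] [[np.float64(329.6), np.float64(378.6)], [np.float64(339.5), np.float64(377.8)], [np.float64(347.7), np.float64(377.1)]]
```

View pics/sc3.png

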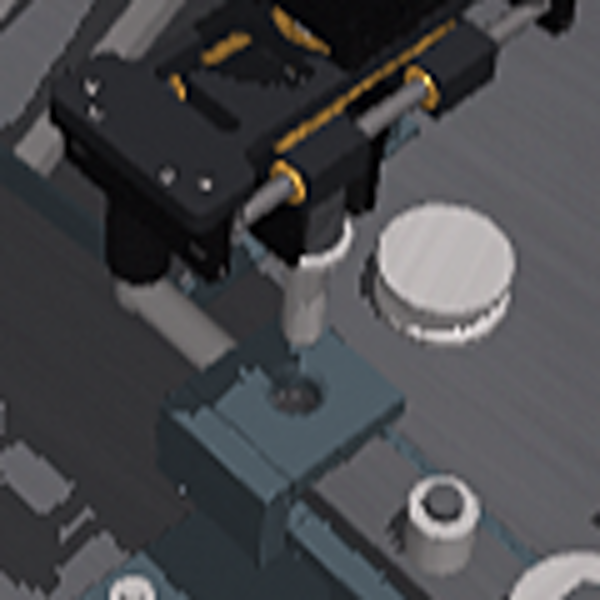

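The scene crop shows the pin tip at (301,342) just above the fork hole at (297,396). My offsets agree to about 2 mm: +2 mm in x and +1 mm in y. The chamfer should take up the rest.

```bash
python3 -c "
from h import *
togo([.6364,.2305,.135])"
python3 -m jog '1 2.3 0 0 0 0 15;0 0 15 0 0 0 15;0 0 8 0 0 0 15;0 0 8 0 0 0 15;0 0 0 0 0 0 15'
python3 -m jog '0 0 5 0 0 0 15;0 0 5 0 0 0 15;0 0 0 0 0 0 15'
```

```text
shift [ 1.3  2.1 87.6] q7 -20
t: 12.55
tool_pos: [0.636, 0.2301, 0.1895]
ee_rot: [[0.065, 0.998, -0.002], [0.998, -0.065, -0.001], [-0.001, -0.002, -1.0]]
force: [1.0, 0.6, -2.3]
finger_gap: 0.0251
finger_force: 29.9
t: 12.8
tool_pos: [0.6365, 0.2301, 0.1807]
ee_rot: [[0.065, 0.998, -0.0], [0.998, -0.065, -0.0], [-0.0, -0.0, -1.0]]
force: [1.5, 0.0, -2.8]
finger_gap: 0.0251
finger_force: 29.9
```

```bash
python3 -m jog '0 0 6 0 0 0 15;0 0 6 0 0 0 15;0 0 6 0 0 0 15;0 0 0 0 0 0 15'
python3 -m jog '0 0 6 0 0 0 15;0 0 6 0 0 0 15;0 0 6 0 0 0 15;0 0 0 0 0 0 15'
python3 -m jog '0 0 5 0 0 0 15;0 0 3 0 0 0 15;0 0 0 0 0 0 15;0 0 0 0 0 0 15'
```

```text
t: 13.13
tool_pos: [0.6362, 0.2301, 0.162]
ee_rot: [[0.065, 0.998, -0.001], [0.998, -0.065, -0.001], [-0.001, -0.001, -1.0]]
force: [2.0, 1.2, -3.5]
finger_gap: 0.0254
finger_force: 29.9
t: 13.47
tool_pos: [0.6363, 0.2301, 0.144]
ee_rot: [[0.065, 0.998, -0.001], [0.998, -0.065, -0.001], [-0.001, -0.001, -1.0]]
force: [1.4, 1.2, -2.8]
finger_gap: 0.0253
finger_force: 29.9
t: 13.8
tool_pos: [0.6365, 0.2302, 0.1373]
ee_rot: [[0.065, 0.998, -0.0], [0.998, -0.065, 0.0], [-0.0, -0.0, -1.0]]
force: [1.5, 0.6, -1.0]
finger_gap: 0.0253
finger_force: 29.9
```

```bash
python3 -m jog '0 0 2 0 0 0 15;0 0 2 0 0 0 15;0 0 0 0 0 0 15;0 0 0 0 0 0 15'
python3 -m jog '0 0 2 0 0 0 15;0 0 0 0 0 0 15;0 0 0 0 0 0 15'
```

```text
t: 14.13
tool_pos: [0.6367, 0.2304, 0.136]
ee_rot: [[0.065, 0.998, 0.001], [0.998, -0.065, 0.001], [0.001, 0.001, -1.0]]
force: [-7.3, -1.8, 14.3]
finger_gap: 0.0253
finger_force: 30.0
t: 14.38
tool_pos: [0.6365, 0.2304, 0.1355]
ee_rot: [[0.065, 0.998, 0.001], [0.998, -0.065, 0.002], [0.002, 0.0, -1.0]]
force: [-13.9, -3.0, 26.0]
finger_gap: 0.0252
finger_force: 30.0
```

```bash
python3 -m jog '0 0 -2 0 0 0 50;0 0 0 0 0 0 50;0 0 0 0 0 0 50;0 0 0 0 0 0 50;0 0 0 0 0 0 50;0 0 -30 0 0 0 50;0 0 -40 0 0 0 50;0 0 -40 0 0 0 50;0 0 -40 0 0 0 50;0 0 0 0 0 0 50' >/dev/null
python3 -m jog '0 0 0 0 0 7.1 50;0 0 0 0 0 7.1 50;0 0 0 0 0 7.1 50;0 0 0 0 0 7.1 50;0 0 0 0 0 7.1 50;0 0 0 0 0 7.1 50;0 0 0 0 0 7.1 50;0 0 0 0 0 7.1 50;0 0 0 0 0 7.1 50;0 0 0 0 0 7.1 50;0 0 0 0 0 7.1 50;0 0 0 0 0 7.1 50'
python3 -m jog '0 0 0 0 0 1.2 50;-30 32 0 0 0 0 50;-30 32 0 0 0 0 50;-30 32 0 0 0 0 50;-30 32 0 0 0 0 50;-30 32 0 0 0 0 50;-30 32 0 0 0 0 50;-30 32 0 0 0 0 50;-30 36 0 0 0 0 50;0 0 0 0 0 0 50;0 0 0 0 0 0 50'
python3 - <<'E'
from h import *
ci=optics.camera_info('wrist');I=optics.get_image('wrist');cv2.imwrite('pics/w4.png',I)
for r in nets.pinpoint('wrist','bar0'): print(round(r['score'],2),np.round(r['point'],1),np.round(atz('wrist',r['point'],.042,ci),4))
for r in nets.outline_of('wrist','bar0'):
    m=r['pixels'].astype(np.uint8);(c,s,a)=cv2.minAreaRect(np.argwhere(m)[:,::-1].astype(np.float32));print(round(r['score'],2),np.round(c),np.round(s),round(a,1),r['rect'])
for c in ['scene','side']:
    optics.get_image(c)
    for n in ['pin_collar','fork_hole']:
        r=nets.pinpoint(c,n)[0];print(c,n,r['score'],atz(c,r['point'],.124))
togo([.4,-.03,.3],-90)
E
```

```text
t: 16.22
tool_pos: [0.6366, 0.2301, 0.2832]
ee_rot: [[1.0, 0.013, -0.0], [0.013, -1.0, -0.0], [-0.0, 0.0, -1.0]]
force: [0.6, -0.0, -0.4]
finger_gap: 0.0499
finger_force: 0.0
t: 17.13
tool_pos: [0.4094, -0.0155, 0.2842]
ee_rot: [[1.0, -0.001, 0.002], [-0.001, -1.0, 0.004], [0.002, -0.004, -1.0]]
force: [-0.1, 0.9, -0.7]
finger_gap: 0.0498
finger_force: 0.0
0.94 [136.7 224.4] [0.4832 0.0853 0.042 ]
0.93 [138.7 301.1] [0.4811 0.0045 0.042 ]
0.62 [140.7 371.4] [ 0.4791 -0.0697  0.042 ]
0.62 [138.2 445.4] [ 0.4816 -0.1475  0.042 ]
0.98 [446. 139.] [ 18. 155.] 3.3 [431.6, 62.4, 26.1, 153.4]
0.95 [369. 139.] [156.  16.] 86.6 [356.3, 63.0, 26.7, 153.1]
0.84 [300. 138.] [156.  15.] 88.8 [295.8, 62.6, 15.3, 153.9]
0.62 [226. 138.] [ 18. 156.] 3.8 [212.3, 61.4, 25.2, 155.1]
scene pin_collar 0.5 [0.62923832 0.22969222 0.124     ]
scene fork_hole 0.66 [0.63090498 0.2383304  0.124     ]
side pin_collar 0.88 [0.63627475 0.22776734 0.124     ]
side fork_hole 0.86 [0.63359807 0.22783265 0.124     ]
shift [-10.1  16.2 -16.7] yaw_now -90.1 turn_z -0.1 shift after turn [-10.2  16.1 -16.7] q7 -107
```

View pics/w4.png

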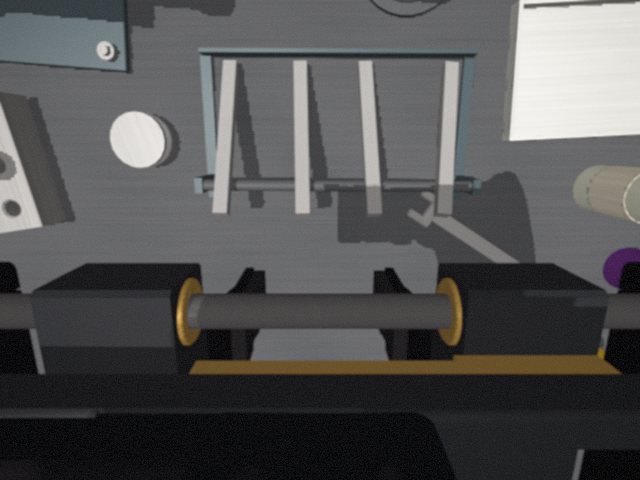

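The four bars run in wrist pixels from (228,62) to (220,213), (300,62) to (302,213), (365,63) to (374,213) and (452,62) to (443,215). The rail is at row 184.

Run:
```python
from h import *
ci=optics.camera_info('wrist')
for n,l,h in [('A',(62,229),(213,220)),('B',(62,300),(213,302)),('C',(63,365),(213,374)),('D',(62,452),(215,443))]:
    L=atz('wrist',l,.012,ci);H=atz('wrist',h,.083,ci);d=L-H
    g=H+d/np.linalg.norm(d)*.052
    print(n,np.round(L,3),np.round(H,3),round(np.linalg.norm(d),3),'yaw',round(np.degrees(np.arctan2(d[1],d[0])),1),'grasp',np.round(g,4),'tcp',np.round(g+[.0065,0,-.006-.018],4))
a,b=[atz('wrist',p,.055,ci) for p in ((184,200),(184,475))];print('rail',a,b)
for r in nets.pinpoint('wrist','bar_rest')[:1]: print(r['score'],atz('wrist',r['point'],0,ci))
```

```text
A [0.561 0.083 0.012] [0.409 0.084 0.083] 0.168 yaw -0.5 grasp [0.4566 0.0836 0.061 ] tcp [0.4631 0.0836 0.037 ]
B [0.561 0.006 0.012] [0.409 0.003 0.083] 0.168 yaw 1.3 grasp [0.4566 0.0039 0.061 ] tcp [0.4631 0.0039 0.037 ]
C [ 0.56  -0.064  0.012] [ 0.409 -0.069  0.083] 0.167 yaw 1.8 grasp [ 0.4565 -0.0671  0.0609] tcp [ 0.463  -0.0671  0.0369]
D [ 0.561 -0.158  0.012] [ 0.407 -0.137  0.083] 0.171 yaw -7.5 grasp [ 0.4543 -0.1434  0.0614] tcp [ 0.4608 -0.1434  0.0374]
rail [0.43514604 0.11046955 0.055     ] [ 0.4350472  -0.17768117  0.055     ]
0.71 [ 0.43389609 -0.03569153  0.        ]
```

```bash
python3 -m jog '0 -33 0 0 6.67 0 50;0 -33 0 0 6.67 0 50;0 -33 0 0 6.67 0 50;0 0 0 0 0 0 50;0 0 0 0 0 0 50;0 0 0 0 0 0 50'
python3 -c "
from h import *
togo([.463,.0836,.037],-90);print(readout.get_obs()['q'])"
```

```text
t: 18.13
tool_pos: [0.4103, 0.0816, 0.2835]
ee_rot: [[0.943, -0.003, 0.333], [-0.003, -1.0, -0.002], [0.333, 0.001, -0.943]]
force: [-0.3, 0.4, 0.3]
finger_gap: 0.0503
finger_force: 0.0
shift [-32.5  -2.3 250. ] yaw_now -90.2 turn_z -0.2 shift after turn [-32.5  -2.3 250. ] q7 -126
[ -47.66721742  -27.99190807   16.17873238  121.29415139   19.01136599
   69.86149272 -126.47021279]
```

```bash
python3 -m jog '0 -2 40 0 0 0 50;-10 0 40 0 0 0 50;-11 0 40 0 0 0 50;-11 0 30 0 0 0 50;0 0 0 0 0 0 50;0 0 0 0 0 0 50'
python3 -c "
from h import *
togo([.463,.0836,.037],-90);print(readout.get_obs()['q'])"
```

```text
t: 18.63
tool_pos: [0.43, 0.0829, 0.1311]
ee_rot: [[0.944, -0.005, 0.331], [-0.004, -1.0, -0.003], [0.331, 0.002, -0.944]]
force: [0.2, -0.1, 0.7]
finger_gap: 0.0495
finger_force: 0.0
shift [-0.  -1.1 99.7] yaw_now -90.3 turn_z -0.3 shift after turn [-0.  -1.1 99.7] q7 -128
[ -48.06031232  -17.74656341   21.94741042  133.36308776   20.68818705
   47.40025495 -128.30020745]
```

```bash
python3 -m jog '0 -1 35 0 0 0 50;0 0 35 0 0 0 50;0 0 20 0 0 0 50;0 0 9 0 0 0 50;0 0 0 0 0 0 50'
python3 -m jog '0 0 0 0 0 0 5;0 0 0 0 0 0 5;0 0 0 0 0 0 5;0 0 0 0 0 0 5;0 0 0 0 0 0 5;0 0 0 0 0 0 5;0 0 0 0 0 0 5'
python3 -c "
from h import *
togo([.463,.0836,.037],-90);print(readout.get_obs()['q'])"
```

```text
t: 19.05
tool_pos: [0.465, 0.0851, 0.039]
ee_rot: [[0.942, -0.003, 0.334], [-0.003, -1.0, -0.002], [0.334, 0.001, -0.942]]
force: [-0.4, 0.3, 0.7]
finger_gap: 0.0503
finger_force: 0.0
t: 19.63
tool_pos: [0.4634, 0.0852, 0.0385]
ee_rot: [[0.942, -0.002, 0.334], [-0.002, -1.0, -0.0], [0.334, -0.0, -0.942]]
force: [0.5, -0.8, 1.4]
finger_gap: 0.0139
finger_force: 29.9
shift [-0.9  1.6  1.3] yaw_now -90.1 turn_z -0.1 shift after turn [-0.9  1.6  1.3] q7 -124
[ -49.02087747   -1.95104642   27.92099258  135.03749339   16.11704007
   29.31423056 -123.98279704]
```

```bash
python3 -m jog '7 0 -19 0 0 0 5;13 0 -37 0 0 0 5;13 0 -37 0 0 0 5;13 0 -37 0 0 0 5;13 0 -37 0 0 0 5;0 0 0 0 -7.1 0 5;0 0 0 0 -7.1 0 5;0 0 0 0 -7.1 0 5;0 0 0 0 -7.1 0 5;0 0 0 0 -7.1 0 5;0 0 0 0 -7.1 0 5;0 0 0 0 -7.1 0 5'
python3 -m jog '0 0 0 0 0 0 5;0 0 0 0 0 0 5;0 0 0 0 0 0 5'
python3 -c "
from h import *
togo([.63,-.1115,.24],-90);print(readout.get_obs()['q'])"
```

```text
t: 20.63
tool_pos: [0.4637, 0.086, 0.2153]
ee_rot: [[0.862, -0.001, -0.507], [-0.0, -1.0, 0.002], [-0.507, -0.001, -0.862]]
force: [-0.6, -0.2, -0.8]
finger_gap: 0.0135
finger_force: 29.9
t: 20.88
tool_pos: [0.4633, 0.0848, 0.2156]
ee_rot: [[0.866, -0.003, -0.501], [-0.003, -1.0, 0.001], [-0.501, 0.0, -0.866]]
force: [0.3, -0.4, -0.6]
finger_gap: 0.0137
finger_force: 29.9
shift [ 132.6  195.8 -104.8] yaw_now -90.2 turn_z -0.2 shift after turn [ 132.   196.2 -104.8] q7 -89
[-40.48763413  27.09667352  39.4681049   86.35127558 -17.14374583
 102.92083373 -89.09858926]
```

```bash
python3 -m jog '16.5 24.5 -13 0 0 0 5;16.5 24.5 -13 0 0 0 5;16.5 24.5 -13 0 0 0 5;16.5 24.5 -13 0 0 0 5;16.5 24.5 -13 0 0 0 5;16.5 24.5 -13 0 0 0 5;16.5 24.5 -13 0 0 0 5;16.5 24.5 -13 0 0 0 5;0 0 0 0 0 0 5;0 0 0 0 0 0 5;0 0 0 0 0 0 5'
python3 - <<'E'
from h import *
togo([.63,-.1115,.16],-90);print(readout.get_obs()['q'])
S=optics.get_image('side')
C=optics.get_image('scene')
z=lambda I,r,c:cv2.resize(I[r-65:r+65,c-65:c+65],(390,390),interpolation=cv2.INTER_CUBIC)
cv2.imwrite('pics/bar5.png',np.hstack([z(C,250,257),z(S,230,241)]))
print([proj(c,[.66,-.1115,.1]) for c in ('scene','side')])
E
```

```text
t: 21.8
tool_pos: [0.6291, -0.1107, 0.2416]
ee_rot: [[0.867, -0.002, -0.498], [-0.002, -1.0, 0.002], [-0.498, -0.001, -0.867]]
force: [-0.3, -0.4, -1.4]
finger_gap: 0.0137
finger_force: 29.9
shift [41.5  0.8 70.3] yaw_now -90.1 turn_z -0.1 shift after turn [41.5  0.9 70.3] q7 -72
[-11.46272127  49.75491633  38.26588206  48.80748198 -19.26616031
 117.15154855 -71.73239104]
[[np.float64(271.1), np.float64(254.4)], [np.float64(230.4), np.float64(240.2)]]
```

View pics/bar5.png

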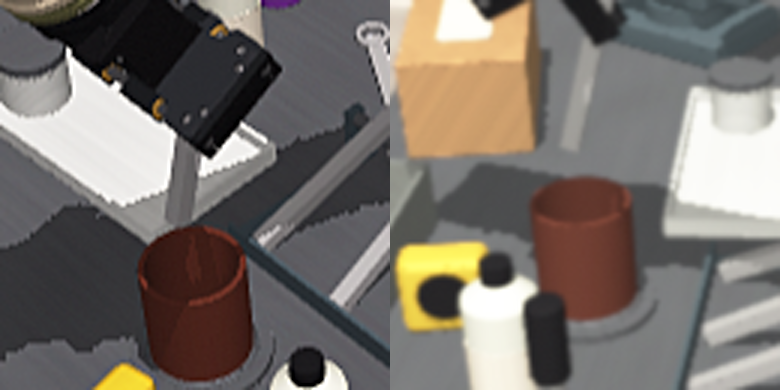

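The two crops show the bar's lower end over the pipe mouth, about 9 mm to the +x side with a 13° lean, as planned. Lowering it now.

```bash
python3 -m jog '10 -1 17 0 0 0 5;0 0 0 0 0 0 5' 
python3 -c "
from h import *
print(readout.get_obs()['q'])"
python3 -m jog '10 0 17 0 0 0 5;10 0 17 0 0 0 5;10 0 17 0 0 0 5;5 0 8.5 0 0 0 5;0 0 0 0 0 0 5'
python3 -c "
from h import *
togo([.63,-.1115,.15]);print(readout.get_obs()['q'])"
```

```text
t: 22.07
tool_pos: [0.6285, -0.1082, 0.2176]
ee_rot: [[0.864, -0.001, -0.504], [0.0, -1.0, 0.002], [-0.504, -0.002, -0.864]]
force: [-0.8, 0.5, -2.7]
finger_gap: 0.0139
finger_force: 29.9
[-12.0543596   50.3696089   37.96507011  50.92289688 -19.35713905
 114.98028068 -71.7585663 ]
t: 22.48
tool_pos: [0.6286, -0.1089, 0.1486]
ee_rot: [[0.863, -0.001, -0.505], [-0.001, -1.0, 0.002], [-0.505, -0.001, -0.863]]
force: [-0.3, 0.1, -1.4]
finger_gap: 0.0136
finger_force: 29.9
shift [ 0.5  2.6 -1.9] q7 -72
[-12.83436773  52.54443028  37.12344956  55.94942081 -19.92456379
 108.36121602 -71.67071981]
```

```bash
python3 -m jog '7 0 12 0 0 0 5;0 0 0 0 0 0 5;0 0 0 0 0 0 40;0 0 0 0 0 0 40;0 0 0 0 0 0 40;0 0 0 0 0 0 40;0 0 -30 0 0 0 40;0 0 -40 0 0 0 40;0 0 -40 0 0 0 40;0 0 0 0 0 0 40;0 0 0 0 0 0 40'
python3 - <<'E'
from h import *
togo([.43,.0039,.20],-90);print(readout.get_obs()['q'])
S=optics.get_image('side')
C=optics.get_image('scene')
z=lambda I,r,c:cv2.resize(I[r-65:r+65,c-65:c+65],(390,390),interpolation=cv2.INTER_CUBIC)
cv2.imwrite('pics/bar6.png',np.hstack([z(C,250,257),z(S,230,241)]))
E
```

```text
t: 23.4
tool_pos: [0.6668, -0.1093, 0.2058]
ee_rot: [[0.867, 0.0, -0.498], [0.001, -1.0, 0.002], [-0.498, -0.003, -0.867]]
force: [-0.8, -1.3, -0.7]
finger_gap: 0.0397
finger_force: 0.0
shift [-202.3 -113.2  123.3] yaw_now -90.0 turn_z 0.0 shift after turn [-202.3 -113.2  123.3] q7 -77
[ -5.10371644  54.73184352  26.55300812  40.20977072 -15.03806916
 117.49705421 -76.80463065]
```

View pics/bar6.png

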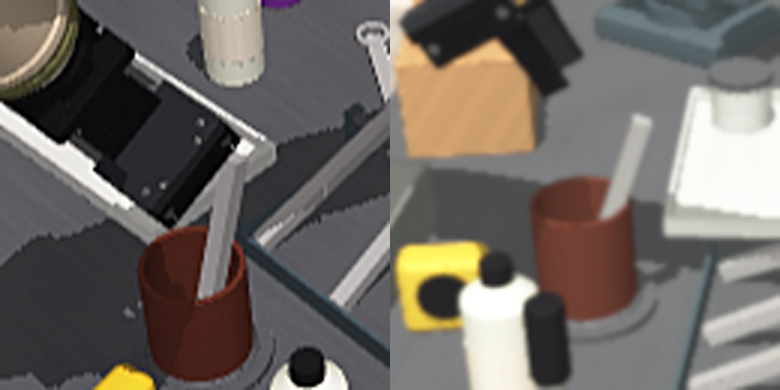

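The crops show the first bar standing in the pipe, leaning on its robot-side rim. Next is bar B.

```bash
python3 -m jog '-10 0 -20 0 7.1 0 50;0 0 0 0 7.1 0 50;0 0 0 0 7.1 0 50;0 0 0 0 7.1 0 50;-34 -16 0 0 0 0 50;-34 -16 0 0 0 0 50;-34 -16 0 0 0 0 50;-34 -16 0 0 0 0 50;-34 -16 0 0 0 0 50;-34 -16 0 0 0 0 50;-34 -16 0 0 0 0 50' >/dev/null
python3 -m jog '0 0 0 0 7.1 0 50;0 0 0 0 7.1 0 50;0 0 0 0 7.1 0 50;0 0 0 0 0 0 50;0 0 0 0 0 0 50'
python3 - <<'E'
from h import *
togo([.463,.0039,.037],-90);print(readout.get_obs()['q'])
E
```

```text
t: 24.83
tool_pos: [0.4278, 0.0019, 0.2328]
ee_rot: [[0.942, -0.002, 0.335], [-0.003, -1.0, 0.002], [0.335, -0.003, -0.942]]
force: [0.9, -0.9, -0.2]
finger_gap: 0.05
finger_force: 0.0
shift [-32.3  -1.5 196.3] yaw_now -90.1 turn_z -0.1 shift after turn [-32.3  -1.5 196.3] q7 -109
[ -28.94356245  -25.25422219   15.25131681  125.95751948   12.68656992
   59.88325849 -108.71963126]
```

```bash
cat > bars.py <<'E'
from h import *
for c in ['side','scene']:
    optics.get_image(c)
    for r in nets.pinpoint(c,'bar0'):
        if r['score']>.4: print(c,round(r['score'],2),np.round(atz(c,r['point'],.042),3))
E
python3 bars.py
python3 -m jog '0 -1.5 40 0 0 0 50;-11 0 40 0 0 0 50;-11 0 30 0 0 0 50;-10 0 0 0 0 0 50;0 0 0 0 0 0 50;0 0 0 0 0 0 50'
python3 - <<'E'
from h import *
togo([.463,.0039,.037],-90)
E
```

```text
side 0.93 [ 0.481 -0.068  0.042]
side 0.75 [0.489 0.016 0.042]
side 0.73 [ 0.49  -0.159  0.042]
side 0.63 [0.241 0.281 0.042]
side 0.54 [ 0.657 -0.189  0.042]
scene 0.97 [ 0.483 -0.144  0.042]
scene 0.96 [ 0.603 -0.143  0.042]
scene 0.88 [0.482 0.009 0.042]
scene 0.75 [0.619 0.219 0.042]
scene 0.7 [0.263 0.267 0.042]
scene 0.67 [ 0.481 -0.059  0.042]
t: 25.53
tool_pos: [0.4377, 0.004, 0.1212]
ee_rot: [[0.941, -0.001, 0.337], [-0.001, -1.0, -0.0], [0.337, 0.0, -0.941]]
force: [-1.0, -0.6, 1.1]
finger_gap: 0.0495
finger_force: 0.0
shift [-4.6  0.1 87.8] yaw_now -90.1 turn_z -0.1 shift after turn [-4.6  0.1 87.8] q7 -109
```

```bash
python3 -m jog '-4 0 35 0 0 0 50;0 0 35 0 0 0 50;0 0 16 0 0 0 50;0 0 0 0 0 0 50;0 0 0 0 0 0 5;0 0 0 0 0 0 5;0 0 0 0 0 0 5;0 0 0 0 0 0 5;0 0 0 0 0 0 5;0 0 0 0 0 0 5;0 0 0 0 0 0 5'
python3 -m jog '7 0 -19 0 0 0 5;13 0 -37 0 0 0 5;13 0 -37 0 0 0 5;13 0 -37 0 0 0 5;13 0 -37 0 0 0 5;0 0 0 0 -7.1 0 5;0 0 0 0 -7.1 0 5;0 0 0 0 -7.1 0 5;0 0 0 0 -7.1 0 5;0 0 0 0 -7.1 0 5;0 0 0 0 -7.1 0 5;0 0 0 0 -7.1 0 5'
python3 -m jog '0 0 0 0 0 0 5;0 0 0 0 0 0 5'
python3 -c "
from h import *
togo([.635,-.12,.24],-90);print(readout.get_obs()['q'])"
```

```text
t: 26.45
tool_pos: [0.4625, 0.0042, 0.0382]
ee_rot: [[0.941, -0.001, 0.338], [-0.001, -1.0, 0.0], [0.338, -0.0, -0.941]]
force: [-0.9, -0.5, 1.9]
finger_gap: 0.0137
finger_force: 29.9
t: 27.45
tool_pos: [0.4621, 0.0046, 0.2151]
ee_rot: [[0.864, 0.0, -0.504], [0.001, -1.0, 0.001], [-0.504, -0.001, -0.864]]
force: [0.6, 0.6, -0.8]
finger_gap: 0.0136
finger_force: 29.9
t: 27.62
tool_pos: [0.4616, 0.0039, 0.212]
ee_rot: [[0.864, -0.001, -0.504], [-0.002, -1.0, -0.002], [-0.504, 0.003, -0.864]]
force: [0.6, -0.2, -0.8]
finger_gap: 0.0137
finger_force: 29.9
shift [ 136.   123.8 -111.2] yaw_now -90.0 turn_z -0.0 shift after turn [ 135.9  123.9 -111.2] q7 -86
[-26.62897351  24.44288405  29.30130704  87.27049574  -9.93287226
 101.67494189 -85.83944337]
```

```bash
python3 -c "
from h import *
togo([.627,-.093,.23],-90)
I=optics.get_image('side');
for c,p in [('scene',(234,273)),('side',(205,259))]: print(atz(c,p,.165))"
python3 -m jog '16.5 12 -13 0 0 0 5;16.5 12 -13 0 0 0 5;16.5 12 -13 0 0 0 5;16.5 12 -13 0 0 0 5;16.5 12 -13 0 0 0 5;16.5 12 -13 0 0 0 5;16.5 12 -13 0 0 0 5;17 13 -5 0 0 0 5;0 0 0 0 0 0 5;0 0 0 0 0 0 5;0 0 0 0 0 0 5'
python3 -c "
from h import *
togo([.627,-.093,.175],-90);print(readout.get_obs()['q'])"
```

```text
shift [134.   96.8 -98.6] yaw_now -90.0 turn_z -0.0 shift after turn [134.   96.9 -98.6] q7 -86
[ 0.59440467 -0.11724373  0.165     ]
[ 0.61300898 -0.11977083  0.165     ]
t: 28.58
tool_pos: [0.6239, -0.0928, 0.2343]
ee_rot: [[0.868, -0.001, -0.496], [-0.001, -1.0, 0.001], [-0.496, -0.001, -0.868]]
force: [-0.1, -0.4, -1.8]
finger_gap: 0.0135
finger_force: 29.9
shift [32.1  0.2 49.9] yaw_now -90.1 turn_z -0.1 shift after turn [32.1  0.2 49.9] q7 -76
[-10.28539641  46.88709417  30.02005608  51.45963616 -14.56215669
 115.03443175 -75.92738717]
```

```bash
python3 -m jog '10 0 16 0 0 0 5;11 0 17 0 0 0 5;11 0 17 0 0 0 5;0 0 0 0 0 0 5;0 0 0 0 0 0 5'
python3 -m jog '8 0 13 0 0 0 5;0 0 0 0 0 0 5;0 0 0 0 0 0 5'
python3 -c "
from h import *
togo([.627,-.093,.16],-90)
S=optics.get_image('side')
C=optics.get_image('scene')
z=lambda I,r,c:cv2.resize(I[r-65:r+65,c-65:c+65],(390,390),interpolation=cv2.INTER_CUBIC)
cv2.imwrite('pics/bar7.png',np.hstack([z(C,250,257),z(S,230,241)]))"
```

```text
t: 29.0
tool_pos: [0.6263, -0.092, 0.1737]
ee_rot: [[0.866, 0.0, -0.5], [0.001, -1.0, 0.001], [-0.5, -0.001, -0.866]]
force: [0.6, -0.8, -0.1]
finger_gap: 0.0137
finger_force: 29.9
t: 29.25
tool_pos: [0.6272, -0.0929, 0.1573]
ee_rot: [[0.866, -0.001, -0.5], [-0.0, -1.0, 0.001], [-0.5, -0.0, -0.866]]
force: [-0.8, 0.6, -1.1]
finger_gap: 0.0135
finger_force: 30.0
shift [-1.5  0.1 -2.2] yaw_now -90.0 turn_z -0.0 shift after turn [-1.5  0.1 -2.2] q7 -76
```

View pics/bar7.png

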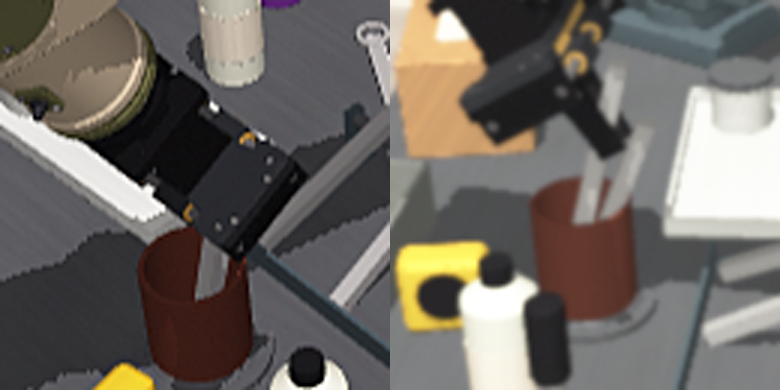

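Both bars are in the pipe (side crop (600,170) and (630,180)). I release this one and go on to bar C.

```bash
python3 -m jog '0 0 0 0 0 0 30;0 0 0 0 0 0 30;0 0 0 0 0 0 30;0 0 -30 0 0 0 30;0 0 -40 0 0 0 40;0 0 -10 0 7.1 0 50;0 0 -10 0 7.1 0 50;0 0 0 0 7.1 0 50;0 0 0 0 7.1 0 50;0 0 0 0 0 0 50' 
python3 -c "
from h import *
togo([.43,-.067,.235],-90)"
```

```text
t: 30.18
tool_pos: [0.6614, -0.0938, 0.2242]
ee_rot: [[1.0, -0.001, -0.027], [-0.001, -1.0, 0.001], [-0.027, -0.001, -1.0]]
force: [-1.9, -0.6, -1.4]
finger_gap: 0.0495
finger_force: 0.0
shift [-231.6  -26.5   -4.5] yaw_now -90.1 turn_z -0.1 shift after turn [-231.6  -26.8   -4.5] q7 -80
```

```bash
python3 bars.py
```

```text
side 0.8 [ 0.476 -0.068  0.042]
side 0.8 [ 0.481 -0.165  0.042]
side 0.8 [0.24  0.284 0.042]
side 0.7 [ 0.66  -0.161  0.042]
scene 0.92 [ 0.474 -0.15   0.042]
scene 0.76 [ 0.479 -0.064  0.042]
scene 0.64 [ 0.613 -0.137  0.042]
scene 0.63 [0.263 0.276 0.042]
scene 0.54 [ 0.616 -0.134  0.042]
```

```bash
python3 -m jog '-38.6 -4.5 -2 0 0 0 50;-38.6 -4.5 -2 0 0 0 50;-38.6 -4.5 -2 0 0 0 50;-38.6 -4.5 0 0 0 0 50;-38.6 -4.5 0 0 0 0 50;-38.6 -4.5 0 0 0 0 50;0 0 0 0 7.1 0 50;0 0 0 0 7.1 0 50;0 0 0 0 7.1 0 50;0 0 0 0 0 0 50;0 0 0 0 0 0 50'
python3 -c "
from h import *
togo([.463,-.067,.037],-88.5);print(readout.get_obs()['q'])"
```

```text
t: 31.3
tool_pos: [0.4346, -0.0656, 0.2391]
ee_rot: [[0.943, 0.003, 0.334], [0.003, -1.0, 0.001], [0.334, -0.0, -0.943]]
force: [1.1, 0.6, 0.7]
finger_gap: 0.0498
finger_force: 0.0
shift [-40.8   1.5 200. ] yaw_now -89.8 turn_z -1.3 shift after turn [-40.8   0.5 200. ] q7 -93
[-15.5290163  -23.02156075  14.75919924 123.93169625   6.96592484
  58.97286733 -93.32584703]
```

```bash
python3 -m jog '0 1 40 0 0 0 50;-14 0 40 0 0 0 50;-14 0 34 0 0 0 50;-12 0 0 0 0 0 50;0 0 35 0 0 0 50;0 0 35 0 0 0 50;0 0 15 0 0 0 50;0 0 0 0 0 0 50'
python3 -c "
from h import *
togo([.463,-.067,.037],-88.5);print(readout.get_obs()['q'])"
python3 -m jog '0 0 0 0 0 0 5;0 0 0 0 0 0 5;0 0 0 0 0 0 5;0 0 0 0 0 0 5;0 0 0 0 0 0 5;0 0 0 0 0 0 5;0 0 0 0 0 0 5'
```

```text
t: 31.97
tool_pos: [0.4639, -0.067, 0.0346]
ee_rot: [[0.945, 0.004, 0.326], [0.005, -1.0, -0.002], [0.326, 0.003, -0.945]]
force: [-0.1, -0.0, -0.3]
finger_gap: 0.05
finger_force: 0.0
shift [-0.   0.  -2.5] yaw_now -89.8 turn_z -1.3 shift after turn [-0.1  0.  -2.5] q7 -85
[-18.78533251  -1.30722823  22.2624628  135.02554781  -1.19474981
  27.16081893 -85.22733886]
t: 32.55
tool_pos: [0.4636, -0.0664, 0.0382]
ee_rot: [[0.942, 0.003, 0.335], [0.003, -1.0, 0.001], [0.335, 0.0, -0.942]]
force: [-1.0, 0.4, 2.0]
finger_gap: 0.0137
finger_force: 29.9
```

```bash
python3 -m jog '7 0 -19 0 0 0 5;13 0 -37 0 0 0 5;13 0 -37 0 0 0 5;13 0 -37 0 0 0 5;13 0 -37 0 0 0 5;0 20 0 0 -7.1 0 5;0 20 0 0 -7.1 0 5;0 20 0 0 -7.1 0 5;0 11 0 0 -7.1 0 5;0 0 0 0 -7.1 0 5;0 0 0 0 -7.1 0 5;0 0 0 0 -7.1 0 5'
python3 -m jog '0 0 0 0 0 0 5;0 0 0 0 0 0 5;8 0 -14 0 0 0 5'
python3 - <<'E'
from h import *
togo([.63,-.137,.24],-90);print(readout.get_obs()['q'])
S=optics.get_image('side')
C=optics.get_image('scene')
z=lambda I,r,c:cv2.resize(I[r-50:r+50,c-50:c+50],(390,390),interpolation=cv2.INTER_CUBIC)
cv2.imwrite('pics/bar8.png',np.hstack([z(C,250,257),z(S,220,241)]))
E
```

```text
t: 33.55
tool_pos: [0.4641, -0.1371, 0.2151]
ee_rot: [[0.862, 0.004, -0.507], [0.003, -1.0, -0.002], [-0.507, 0.0, -0.862]]
force: [0.6, -0.3, -1.1]
finger_gap: 0.0135
finger_force: 29.9
t: 33.8
tool_pos: [0.4757, -0.1381, 0.2225]
ee_rot: [[0.864, 0.001, -0.503], [0.001, -1.0, -0.001], [-0.503, 0.001, -0.864]]
force: [-0.0, -0.6, -0.2]
finger_gap: 0.0138
finger_force: 29.9
shift [124.5  -1.  -92.7] yaw_now -89.9 turn_z 0.1 shift after turn [124.5  -1.1 -92.7] q7 -73
[-12.82670657  27.71134217  29.2091261   81.69097361  -4.74801504
 103.01496329 -72.86862988]
```

View pics/bar8.png

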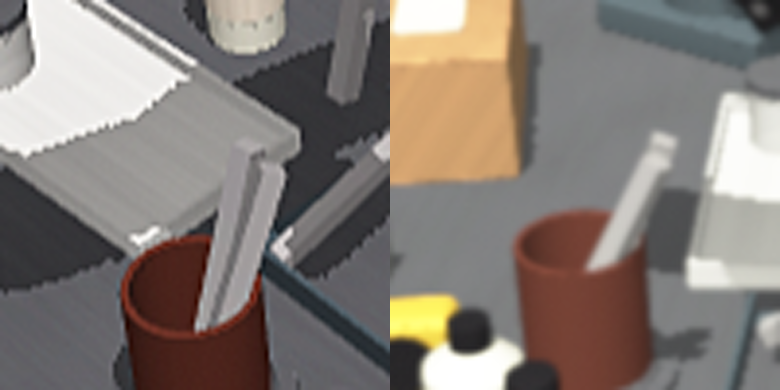

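The crops show the two stored bars side by side, leaning towards −x with their tops near (.604, −.117) and (.603, −.098). The +x half of the pipe is free, so bar C goes there.

```bash
python3 -m jog '16.5 0 -12 0 0 0 5;16.5 0 -12 0 0 0 5;16.5 0 -12 0 0 0 5;16.5 0 -12 0 0 0 5;16.5 0 -12 0 0 0 5;16.5 0 -12 0 0 0 5;16.5 0 -12 0 0 0 5;16.5 0 -9 0 0 0 5;0 -12 0 0 0 0 5;0 -14 0 0 0 0 5;0 0 0 0 0 0 5;0 0 0 0 0 0 5'
python3 -c "
from h import *
togo([.639,-.111,.178],-90);print(readout.get_obs()['q'])"
```

```text
t: 34.9
tool_pos: [0.6378, -0.1093, 0.2386]
ee_rot: [[0.866, 0.005, -0.501], [0.005, -1.0, -0.002], [-0.501, -0.0, -0.866]]
force: [-0.0, -1.0, -2.1]
finger_gap: 0.0139
finger_force: 29.9
shift [31.3  1.7 51.9] yaw_now -89.7 turn_z 0.3 shift after turn [31.3  1.6 51.9] q7 -76
[ -6.19974064  49.08358274  25.67191499  45.93350291 -12.27985202
 117.38368628 -76.19715556]
```

```bash
python3 -m jog '10 0 17 0 0 0 5;11 0 17 0 0 0 5;10 1 17 0 0 0 5;0 0 0 0 0 0 5;0 0 0 0 0 0 5'
python3 -m jog '0 0 0 0 0 0 30;0 0 0 0 0 0 30;0 0 0 0 0 0 30;0 0 0 0 0 0 30;0 0 -30 0 0 0 30;0 0 -40 0 7.1 0 40;0 0 0 0 7.1 0 50;0 0 0 0 7.1 0 50;0 0 0 0 7.1 0 50;0 0 0 0 0 0 50' 
python3 bars.py
python3 - <<'E'
from h import *
for c in ['scene','side']:
  for r in nets.outline_of(c,'bar0'):
    if r['score']>.3: print(c,round(r['score'],2),np.round(r['rect']))
togo([.43,-.1434,.235],-97.5)
E
```

```text
t: 35.32
tool_pos: [0.6384, -0.1119, 0.1776]
ee_rot: [[0.864, 0.003, -0.504], [0.002, -1.0, -0.002], [-0.504, 0.0, -0.864]]
force: [-0.3, -0.8, -0.5]
finger_gap: 0.0137
finger_force: 29.9
t: 36.15
tool_pos: [0.6698, -0.114, 0.2376]
ee_rot: [[0.999, -0.002, -0.033], [-0.002, -1.0, 0.001], [-0.033, -0.001, -0.999]]
force: [-1.8, -1.1, -1.7]
finger_gap: 0.0487
finger_force: 0.0
side 0.71 [0.241 0.284 0.042]
side 0.68 [ 0.673 -0.19   0.042]
side 0.63 [ 0.656 -0.16   0.042]
side 0.62 [ 0.487 -0.154  0.042]
scene 0.89 [ 0.627 -0.146  0.042]
scene 0.77 [ 0.479 -0.151  0.042]
scene 0.66 [ 0.621 -0.128  0.042]
scene 0.57 [ 0.61  -0.135  0.042]
scene 0.56 [0.265 0.274 0.042]
scene 0.9 [252. 239.  18.  46.]
scene 0.87 [279. 219.  49.  52.]
scene 0.75 [261. 240.  20.  43.]
scene 0.73 [466. 265.  66.  42.]
side 0.87 [430. 352.  21.  80.]
side 0.76 [243. 213.  19.  24.]
side 0.63 [286. 230.  64.  26.]
side 0.59 [257. 206.   7.   3.]
side 0.52 [240. 204.  14.  33.]
shift [-245.8   31.1   12.1] yaw_now -89.7 turn_z 7.8 shift after turn [-239.3   64.    12.1] q7 -77
```

```bash
python3 -m jog '0 0 0 0 0 7.1 50;-34 9 0 0 0 0 50;-34 9 0 0 0 0 50;-34 9 0 0 0 0 50;-34 9 0 0 0 0 50;-34 9 0 0 0 0 50;-34 9 0 0 0 0 50;-34 9 0 0 0 0 50;0 0 0 0 7.1 0 50;0 0 0 0 7.1 0 50;0 0 0 0 7.1 0 50;0 0 0 0 0 0 50'
python3 -c "
from h import *
togo([.4608,-.1434,.037],-97.5);print(readout.get_obs()['q'])
ci=optics.camera_info('wrist');optics.get_image('wrist')
for r in nets.pinpoint('wrist','bar0')[:3]: print(round(r['score'],2),np.round(r['point'],1),np.round(atz('wrist',r['point'],.042,ci),4))
"
```

```text
t: 37.45
tool_pos: [0.4284, -0.1457, 0.2466]
ee_rot: [[0.936, -0.122, 0.331], [-0.114, -0.993, -0.043], [0.334, 0.003, -0.943]]
force: [-1.0, -0.3, -0.9]
finger_gap: 0.0499
finger_force: 0.0
shift [-40.   -6.8 208.1] yaw_now -97.0 turn_z 0.5 shift after turn [-40.   -6.4 208.1] q7 -93
[-15.74376566 -23.50126541  23.67356716 122.14966905  10.49996677
  60.21789962 -92.88425948]
0.88 [ 49.1 256.1] [ 0.6821 -0.1085  0.042 ]
0.84 [ 63.  250.2] [ 0.6672 -0.1006  0.042 ]
0.73 [230.3 313.1] [ 0.4795 -0.1461  0.042 ]
```

```bash
python3 -m jog '0 -4 40 0 0 0 50;-14 -2 40 0 0 0 50;-14 0 40 0 0 0 50;-12 0 5 0 0 0 50;0 0 35 0 0 0 50;0 0 30 0 0 0 50;0 0 15 0 0 0 50;0 0 0 0 0 0 50'
python3 -c "
from h import *
togo([.461,-.1434,.037],-97.5)"
python3 -m jog '0 0 0 0 0 0 5;0 0 0 0 0 0 5;0 0 0 0 0 0 5;0 0 0 0 0 0 5;0 0 0 0 0 0 5;0 0 0 0 0 0 5;0 0 0 0 0 0 5'
```

```text
t: 38.22
tool_pos: [0.4617, -0.1453, 0.0391]
ee_rot: [[0.94, -0.12, 0.319], [-0.11, -0.993, -0.048], [0.322, 0.01, -0.947]]
force: [1.5, 0.0, -2.0]
finger_gap: 0.0501
finger_force: 0.8
shift [-1.5 -1.8  1.7] yaw_now -96.9 turn_z 0.6 shift after turn [-1.6 -1.8  1.7] q7 -80
t: 38.8
tool_pos: [0.461, -0.1442, 0.0421]
ee_rot: [[0.938, -0.12, 0.326], [-0.112, -0.993, -0.044], [0.329, 0.005, -0.944]]
force: [0.1, -0.5, 0.9]
finger_gap: 0.0137
finger_force: 29.6
```

```bash
python3 -m jog '7 0 -19 0 0 0 5;13 0 -37 0 0 0 5;13 0 -37 0 0 0 5;13 0 -37 0 0 0 5;13 0 -37 0 0 0 5;0 0 0 0 -7.1 0 5;0 0 0 0 -7.1 0 5;0 0 0 0 -7.1 0 5;0 0 0 0 -7.1 -7.1 5;0 0 0 0 -7.1 0 5;0 0 0 0 -7.1 0 5;0 0 0 0 -7.1 0 5'
python3 -m jog '0 0 0 0 0 0 5;0 0 0 0 0 0 5'
python3 - <<'E'
from h import *
togo([.639,-.11,.24],-90);print(readout.get_obs()['q'])
S=optics.get_image('side')
C=optics.get_image('scene')
z=lambda I,r,c:cv2.resize(I[r-50:r+50,c-50:c+50],(390,390),interpolation=cv2.INTER_CUBIC)
cv2.imwrite('pics/bar9.png',np.hstack([z(C,250,257),z(S,220,241)]))
E
```

```text
t: 39.8
tool_pos: [0.4626, -0.1429, 0.2191]
ee_rot: [[0.876, -0.032, -0.481], [-0.026, -0.999, 0.018], [-0.482, -0.003, -0.876]]
force: [-0.3, 0.0, -1.8]
finger_gap: 0.0139
finger_force: 29.6
t: 39.97
tool_pos: [0.4621, -0.1432, 0.216]
ee_rot: [[0.876, -0.032, -0.482], [-0.028, -0.999, 0.015], [-0.482, -0.0, -0.876]]
force: [-0.6, -0.0, -1.4]
finger_gap: 0.0135
finger_force: 29.6
shift [ 142.4  -38.8 -105.7] yaw_now -91.8 turn_z -1.8 shift after turn [ 143.6  -34.3 -105.7] q7 -72
[-16.8629276   26.54559845  35.59562558  85.27500446  -6.7653666
 100.63661354 -71.88790758]
```

View pics/bar9.png

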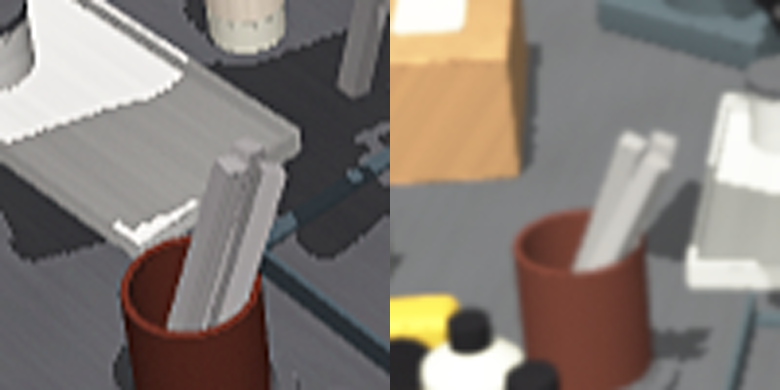

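Bar 3 lies on top of bar 1, with its top near (.62, −.115). The +y half in front of bar 2 is free for bar D.

```bash
python3 -m jog '0 -23 0 0 -1 -1.5 5;0 -23 0 0 0 0 5;0 -22 0 0 0 0 5;16.5 0 -12 0 0 0 5;16.5 0 -12 0 0 0 5;16.5 0 -12 0 0 0 5;16.5 0 -12 0 0 0 5;16.5 0 -12 0 0 0 5;16.5 0 -12 0 0 0 5;16.5 0 -12 0 0 0 5;0 0 0 0 0 0 5;0 0 0 0 0 0 5'
python3 -c "
from h import *
togo([.632,-.075,.235],-90);print(readout.get_obs()['q'])"
```

```text
t: 41.07
tool_pos: [0.6052, -0.0775, 0.2381]
ee_rot: [[0.873, -0.01, -0.488], [-0.002, -1.0, 0.018], [-0.488, -0.015, -0.873]]
force: [0.4, -0.3, -0.9]
finger_gap: 0.0135
finger_force: 29.6
shift [ 24.9  -2.7 -10.4] yaw_now -90.6 turn_z -0.6 shift after turn [ 24.9  -2.4 -10.4] q7 -76
[-13.34887107  43.67967202  32.23270441  56.89029797 -15.79316689
 113.24283652 -76.0989104 ]
```

```bash
python3 -m jog '22 0 -8 0 0 0 5;0 16 0 0 0 0 5;10 0 17 0 0 0 5;0 0 0 0 0 0 5;0 0 0 0 0 0 5'
python3 -c "
from h import *
togo([.629,-.093,.175],-90);print(readout.get_obs()['q'])"
```

```text
t: 41.48
tool_pos: [0.6274, -0.0926, 0.213]
ee_rot: [[0.871, -0.01, -0.492], [-0.001, -1.0, 0.019], [-0.492, -0.016, -0.87]]
force: [0.3, -0.6, -2.0]
finger_gap: 0.0136
finger_force: 29.6
shift [20.1  1.  32.3] yaw_now -90.6 turn_z -0.6 shift after turn [20.1  1.2 32.3] q7 -75
[-10.71819398  48.04404901  31.61357003  52.66077622 -16.74373327
 113.21601493 -75.30702826]
```

```bash
python3 -m jog '10 1 16 0 0 0 5;0 0 0 0 0 0 5'
python3 -m jog '10 0 16 0 0 0 5;0 0 0 0 0 0 5;0 0 0 0 0 0 5'
python3 -m jog '0 0 0 0 0 0 26;0 0 0 0 0 0 26;0 0 0 0 0 0 26;0 0 0 0 0 0 26;0 0 -30 0 0 0 26;0 0 -40 0 7.1 0 40;0 0 -20 0 7.1 0 50;0 0 0 0 7.1 0 87;0 0 0 0 7.1 0 87;0 0 0 0 0 0 87'
python3 - <<'E'
from h import *
for c in ['scene','side']:
  C=optics.get_image(c)
  for r in nets.outline_of(c,'bar0'):
    if r['score']>.3: print(c,round(r['score'],2),np.round(r['rect']))
  for n in ['oil0','tray_floor','grease_tin']:
    for r in nets.pinpoint(c,n):
      if r['score']>.4: print(c,n,round(r['score'],2),np.round(atz(c,r['point'],0.),3))
E
```

```text
t: 41.65
tool_pos: [0.6284, -0.0928, 0.1924]
ee_rot: [[0.87, -0.009, -0.493], [-0.0, -1.0, 0.018], [-0.493, -0.016, -0.87]]
force: [-0.1, -0.2, -2.2]
finger_gap: 0.0138
finger_force: 29.6
t: 41.9
tool_pos: [0.6297, -0.0927, 0.175]
ee_rot: [[0.87, -0.009, -0.493], [-0.0, -1.0, 0.018], [-0.493, -0.015, -0.87]]
force: [0.5, 0.3, -0.8]
finger_gap: 0.0136
finger_force: 30.0
t: 42.73
tool_pos: [0.6672, -0.0977, 0.2533]
ee_rot: [[1.0, -0.016, -0.014], [-0.015, -1.0, 0.018], [-0.014, -0.017, -1.0]]
force: [-1.8, -0.4, -1.1]
finger_gap: 0.0519
finger_force: 0.0
scene 0.76 [252. 242.  15.  44.]
scene 0.73 [468. 263.  65.  45.]
scene 0.61 [256. 237.  20.  48.]
scene 0.46 [265. 242.  13.  42.]
scene oil0 0.9 [ 0.203 -0.343  0.   ]
scene oil0 0.77 [0.68  0.052 0.   ]
scene oil0 0.7 [ 0.321 -0.402  0.   ]
scene tray_floor 0.92 [ 0.548 -0.356  0.   ]
scene grease_tin 0.72 [ 0.569 -0.434  0.   ]
side 0.82 [430. 352.  19.  78.]
side 0.64 [234. 198.  24.  39.]
side 0.56 [244. 212.  19.  28.]
side 0.5 [281. 182.  21.  28.]
side oil0 0.8 [ 0.217 -0.338  0.   ]
side oil0 0.77 [ 0.314 -0.414  0.   ]
side oil0 0.58 [ 0.427 -0.363  0.   ]
side oil0 0.56 [0.691 0.043 0.   ]
side tray_floor 0.94 [ 0.555 -0.359  0.   ]
side grease_tin 0.82 [ 0.57  -0.474  0.   ]
```

```bash
python3 -m jog '0 0 0 0 0 -7.1 87;0 0 0 0 0 -7.1 87;0 0 0 0 0 -7.1 87;0 0 0 0 0 -7.1 87;0 0 0 0 0 -7.1 87;0 0 0 0 0 -7.1 87;0 0 0 0 0 -7.1 87;0 0 0 0 0 -7.1 87;0 0 0 0 0 -7.1 87;0 0 0 0 0 -7.1 87;0 0 0 0 0 -7.1 87;0 0 0 0 0 -7.1 87' >/dev/null
python3 -m jog '0 0 0 0 0 -4 87;24 4 -5 0 0 0 87;24 4 0 0 0 0 87;24 3 0 0 0 0 87;24 3 0 0 0 0 87;24 3 0 0 0 0 87;0 0 0 0 0 0 87;0 0 0 0 0 0 87'
python3 - <<'E'
from h import *
ci=optics.camera_info('wrist');optics.get_image('wrist')
for z in (0,):
  for r in nets.pinpoint('wrist','oil0')[:3]: print(round(r['score'],2),np.round(r['point'],1),np.round(atz('wrist',r['point'],z,ci),4))
for r in nets.outline_of('wrist','oil0')[:3]: print('ol',round(r['score'],2),np.round(r['rect']))
for c in ['scene','side']:
  optics.get_image(c);r=nets.outline_of(c,'tray')
  if r:
    p=cv2.findContours(r[0]['pixels'].astype(np.uint8),0,1)[0];p=max(p,key=len)[:,0]
    w=np.array([atz(c,(v,u),.018)[:2] for u,v in p],np.float32);k=cv2.minAreaRect(w);print(c,r[0]['score'],np.round(k[0],3),np.round(k[1],3),round(k[2],1))
  for r in nets.outline_of(c,'oil0'):
    if r['score']>.4: print(c,round(r['score'],2),np.round(r['rect']))
togo([.685,.047,.26],0);print(readout.get_obs()['q'])
E
```

```text
t: 44.9
tool_pos: [0.6921, 0.0265, 0.2592]
ee_rot: [[0.021, 1.0, -0.021], [1.0, -0.02, 0.015], [0.015, -0.021, -1.0]]
force: [0.0, -1.0, 0.3]
finger_gap: 0.0873
finger_force: 0.0
0.67 [188.9 321.9] [0.6906 0.0467 0.    ]
ol 0.64 [283. 164.  66.  68.]
scene 0.72 [ 0.56 -0.35] [0.152 0.265] 3.3
scene 0.86 [284. 302.  27.  55.]
side 0.8 [ 0.553 -0.34 ] [0.14  0.289] 3.1
side 0.89 [334. 177.  19.  50.]
side 0.68 [198. 248.  26.  54.]
side 0.65 [406. 179.  23.  54.]
side 0.63 [368. 170.  20.  50.]
shift [22.8 -7.4  0.4] yaw_now -1.4 turn_z -1.4 shift after turn [23.  -6.8  0.4] q7 -2
[-15.48153064  28.20594954  15.79463554  68.00001324  -8.3022681
  85.84577692  -2.10896517]
```

```bash
python3 -m jog '10 -1 0 -1.2 -0.9 0 87;10 -1 30 0 0 0 87;0 0 36 0 0 0 87;0 0 36 0 0 0 87;0 0 36 0 0 0 87;0 0 32 0 0 0 87;0 0 0 0 0 0 87;0 0 0 0 0 0 87'
python3 -m jog '0 0 0 0 0 0 40;0 0 0 0 0 0 40;0 0 0 0 0 0 40;0 0 0 0 0 0 40;0 0 0 0 0 0 40;0 0 0 0 0 0 40;0 0 0 0 0 0 40'
python3 -c "
from h import *
print(readout.get_obs()['q'])"
```

```text
t: 46.02
tool_pos: [0.6896, 0.0442, 0.0891]
ee_rot: [[0.024, 1.0, -0.002], [1.0, -0.024, -0.002], [-0.002, -0.002, -1.0]]
force: [-0.6, -0.4, 1.1]
finger_gap: 0.0871
finger_force: 0.0
t: 46.6
tool_pos: [0.6904, 0.0445, 0.0905]
ee_rot: [[0.023, 1.0, 0.001], [1.0, -0.023, -0.001], [-0.001, 0.001, -1.0]]
force: [-1.7, 0.1, 4.5]
finger_gap: 0.0537
finger_force: 30.1
[-17.3706911   32.87771639  14.12503123  81.68357168  -8.24402374
  66.40517285  -3.46678868]
```

```bash
python3 -m jog '0 0 -20 0 0 0 40;0 0 -40 0 0 0 40;0 0 -40 0 0 0 40;0 0 -40 0 0 0 40;0 0 -40 0 0 0 40;0 0 -28 0 0 0 40;0 0 0 0 0 0 40' 
python3 -m jog '-20 -8 0 0 0 0 40;-32 -13 0 0 0 0 40;-33 -14 0 0 0 0 40;-33 -14 0 0 0 0 40;-33 -14 0 0 0 0 40;-33 -14 0 0 0 0 40;-33 -14 0 0 0 0 40;-33 -14 0 0 0 0 40;-33 -14 0 0 0 0 40;-22 -9 0 0 0 0 40;-10 -4 0 0 0 0 40;0 0 0 0 0 0 40' 
python3 -m jog '0 0 0 0 0 0 40;0 0 0 0 0 0 40'
python3 -c "
from h import *
ci=optics.camera_info('wrist');optics.get_image('wrist')
for n in ['tray_floor','grease_tin']:
  for r in nets.pinpoint('wrist',n)[:2]: print(n,round(r['score'],2),np.round(r['point'],1),np.round(atz('wrist',r['point'],.002,ci),4))
togo([.551,-.267,.0955],0);print(readout.get_obs()['q'])"
```

```text
t: 47.18
tool_pos: [0.6922, 0.0445, 0.3053]
ee_rot: [[0.024, 1.0, 0.011], [1.0, -0.024, 0.0], [0.0, 0.011, -1.0]]
force: [1.0, -0.1, -1.8]
finger_gap: 0.0535
finger_force: 30.0
t: 48.18
tool_pos: [0.5491, -0.2703, 0.2976]
ee_rot: [[0.028, 1.0, -0.0], [1.0, -0.028, -0.002], [-0.002, -0.0, -1.0]]
force: [0.2, -0.2, -2.4]
finger_gap: 0.054
finger_force: 30.0
t: 48.35
tool_pos: [0.5518, -0.2652, 0.2976]
ee_rot: [[0.021, 1.0, 0.001], [1.0, -0.021, -0.0], [-0.0, 0.001, -1.0]]
force: [0.6, 0.7, -2.7]
finger_gap: 0.0535
finger_force: 30.0
tray_floor 0.26 [ 28.9 441.1] [ 0.6921 -0.0777  0.002 ]
shift [ -1.3  -0.8 202.4] yaw_now -1.2 turn_z -1.2 shift after turn [ -1.3  -0.9 202.4] q7 25
[ 2.66479258 16.21215938 23.93870543 80.05243024 -6.51606265 85.04175856
 25.11007456]
```

```bash
python3 -m jog '-1 -1 40 0 0 0 40;0 0 40 0 0 0 40;0 0 40 0 0 0 40;0 0 40 0 0 0 40;0 0 25 0 0 0 40;0 0 10 0 0 0 40;0 0 4 0 0 0 40;0 0 0 0 0 0 40;0 0 0 0 0 0 40'
python3 -m jog '0 0 3 0 0 0 40;0 0 2 0 0 0 40;0 0 0 0 0 0 40;0 0 0 0 0 0 40'
```

```text
t: 49.25
tool_pos: [0.5514, -0.2687, 0.1012]
ee_rot: [[0.023, 1.0, 0.004], [1.0, -0.023, -0.002], [-0.002, 0.004, -1.0]]
force: [0.9, -0.5, -1.7]
finger_gap: 0.0535
finger_force: 30.0
t: 49.58
tool_pos: [0.5503, -0.2684, 0.0946]
ee_rot: [[0.023, 1.0, 0.002], [1.0, -0.023, -0.001], [-0.001, 0.002, -1.0]]
force: [0.1, -0.3, -2.9]
finger_gap: 0.0535
finger_force: 30.0
```

```bash
python3 -m jog '0 0 1.5 0 0 0 40;0 0 0 0 0 0 40;0 0 0 0 0 0 40'
python3 -m jog '0 0 0 0 0 0 87;0 0 0 0 0 0 87;0 0 0 0 0 0 87;0 0 0 0 0 0 87;0 0 0 0 0 0 87;0 0 -30 0 0 0 87;0 0 -40 0 0 0 87;0 0 -40 0 0 0 87;0 0 -40 0 0 0 87;0 0 0 0 0 0 87;0 0 0 0 0 0 87'
python3 - <<'E'
from h import *
togo([.425,-.355,.25],0)
for c in ['scene','side']:
  optics.get_image(c)
  for n in ['oil0','tray_floor']:
    for r in nets.pinpoint(c,n):
      if r['score']>.3: print(c,n,round(r['score'],2),np.round(atz(c,r['point'],0.),3),np.round(r['point']))
E
```

```text
t: 49.83
tool_pos: [0.5504, -0.269, 0.0943]
ee_rot: [[0.024, 1.0, 0.002], [1.0, -0.024, -0.002], [-0.002, 0.002, -1.0]]
force: [-4.4, 1.3, 8.8]
finger_gap: 0.0535
finger_force: 30.1
t: 50.75
tool_pos: [0.5511, -0.2688, 0.2453]
ee_rot: [[0.023, 1.0, 0.006], [1.0, -0.023, -0.003], [-0.003, 0.006, -1.0]]
force: [-0.2, -0.0, -0.6]
finger_gap: 0.0872
finger_force: 0.0
shift [ -89.1 -124.1   -5.2] yaw_now -1.3 turn_z -1.3 shift after turn [ -86.2 -126.1   -5.2] q7 26
scene oil0 0.94 [ 0.414 -0.354  0.   ] [204. 270.]
scene oil0 0.86 [ 0.213 -0.331  0.   ] [175. 328.]
scene oil0 0.77 [ 0.54  -0.267  0.   ] [242. 255.]
scene oil0 0.67 [0.602 0.206 0.   ] [367. 377.]
scene oil0 0.65 [ 0.314 -0.405  0.   ] [179. 284.]
scene tray_floor 0.65 [ 0.599 -0.172  0.   ] [274. 261.]
scene tray_floor 0.64 [ 0.563 -0.346  0.   ] [232. 228.]
side oil0 0.87 [ 0.415 -0.351  0.   ] [222. 345.]
side oil0 0.78 [ 0.321 -0.413  0.   ] [213. 377.]
side oil0 0.64 [ 0.549 -0.284  0.   ] [232. 296.]
side oil0 0.64 [ 0.219 -0.329  0.   ] [229. 415.]
side oil0 0.42 [ 0.661 -0.097  0.   ] [269. 242.]
side tray_floor 0.7 [ 0.549 -0.346  0.   ] [221. 298.]
side tray_floor 0.58 [ 0.417 -0.351  0.   ] [222. 344.]
```

```bash
python3 -m jog '-20 -33 0 0 0 0 87;-20 -33 0 0 0 0 87;-20 -33 0 0 0 0 87;-20 -33 0 0 0 0 87;0 0 0 0 0 0 87;0 0 0 0 0 0 87;0 0 0 0 0 0 87'
python3 - <<'E'
from h import *
ci=optics.camera_info('wrist');optics.get_image('wrist')
for r in nets.pinpoint('wrist','oil0')[:3]: print(round(r['score'],2),np.round(r['point'],1),np.round(atz('wrist',r['point'],0,ci),4))
for r in nets.outline_of('wrist','oil0')[:3]: print('ol',round(r['score'],2),np.round(r['rect']))
togo([.417,-.352,.09],0);print(readout.get_obs()['q'])
E
```

```text
t: 51.63
tool_pos: [0.4164, -0.3447, 0.2423]
ee_rot: [[0.023, 1.0, 0.001], [1.0, -0.023, -0.001], [-0.001, 0.001, -1.0]]
force: [0.3, 0.1, -0.1]
finger_gap: 0.0868
finger_force: 0.0
0.81 [199.2 138.8] [ 0.2196 -0.3332  0.    ]
0.65 [254.7 241.7] [ 0.3276 -0.3992  0.    ]
0.58 [127.6 442.7] [ 0.5481 -0.2652  0.    ]
ol 0.74 [418.  83. 112.  75.]
ol 0.72 [ 30. 173. 129.  80.]
ol 0.63 [294. 183.  67.  76.]
shift [ -7.7  -0.  152.2] yaw_now -1.2 turn_z -1.2 shift after turn [ -7.7  -0.2 152.2] q7 37
[ 9.41438634  7.59584383 27.93010166 96.31020711 -3.61456963 76.95058522
 36.73090012]
```

```bash
python3 -m jog '-5 3 32 0 0 0 87;0 0 40 0 0 0 87;0 0 40 0 0 0 87;0 0 40 0 0 0 87;0 0 0 0 0 0 87;0 0 0 0 0 0 40;0 0 0 0 0 0 40;0 0 0 0 0 0 40;0 0 0 0 0 0 40;0 0 0 0 0 0 40;0 0 0 0 0 0 40;0 0 0 0 0 0 40'
python3 -m jog '0 0 0 0 0 0 40;0 0 -10 0 0 0 40;0 0 -30 0 0 0 40;0 0 -20 0 0 0 40;0 0 0 0 0 0 40'
python3 -c "
from h import *
togo([.555,-.339,.0945],0);print(readout.get_obs()['q'])"
```

```text
t: 52.78
tool_pos: [0.4202, -0.3507, 0.0918]
ee_rot: [[0.023, 1.0, 0.004], [1.0, -0.023, -0.002], [-0.002, 0.004, -1.0]]
force: [2.4, -0.4, 4.6]
finger_gap: 0.0536
finger_force: 29.9
t: 53.2
tool_pos: [0.4201, -0.3516, 0.1548]
ee_rot: [[0.024, 1.0, 0.005], [1.0, -0.024, -0.004], [-0.004, 0.005, -1.0]]
force: [0.7, -1.1, -1.6]
finger_gap: 0.0529
finger_force: 29.9
shift [ 16.1 134.2  61. ] yaw_now -1.4 turn_z -1.4 shift after turn [ 12.9 134.6  61. ] q7 39
[ 10.60238612  12.31989979  27.9690436  102.29070792  -6.27904279
  66.55480913  39.11634751]
```

```bash
python3 -m jog '3 33 0 0 0 0 40;4 34 0 0 0 0 40;4 34 0 0 0 0 40;3 33 0 0 0 0 40;0 0 0 0 0 0 40;0 0 30 0 0 0 40;0 0 20 0 0 0 40;0 0 6 0 0 0 40;0 0 0 0 0 0 40;0 0 0 0 0 0 40'
python3 -m jog '0 0 2 0 0 0 40;0 0 1.5 0 0 0 40;0 0 0 0 0 0 40;0 0 0 0 0 0 40'
```

```text
t: 54.03
tool_pos: [0.5527, -0.3393, 0.0941]
ee_rot: [[0.024, 1.0, -0.001], [1.0, -0.024, -0.0], [-0.001, -0.001, -1.0]]
force: [0.2, 1.3, -2.2]
finger_gap: 0.0533
finger_force: 29.9
t: 54.37
tool_pos: [0.5535, -0.3402, 0.0929]
ee_rot: [[0.024, 1.0, 0.002], [1.0, -0.024, -0.002], [-0.002, 0.002, -1.0]]
force: [-2.0, 1.1, 10.4]
finger_gap: 0.0531
finger_force: 29.8
```

Contact with the tray floor. I release the bottle, retreat, and check everything.

```bash
python3 -m jog '0 0 0 0 0 0 87;0 0 0 0 0 0 87;0 0 0 0 0 0 87;0 0 0 0 0 0 87;0 0 0 0 0 0 87;0 0 -30 0 0 0 87;0 0 -40 0 0 0 87;0 0 -40 0 0 0 87;0 -40 -40 0 0 0 87;0 -40 0 0 0 0 87;0 -40 0 0 0 0 87;0 0 0 0 0 0 87'
python3 - <<'E'
from h import *
C=optics.get_image('scene');S=optics.get_image('side')
a=cv2.resize(C[160:380,170:430],(400,338),interpolation=cv2.INTER_CUBIC)
b=cv2.resize(S[150:400,180:380],(390,488),interpolation=cv2.INTER_CUBIC)
o=np.zeros((488,790,3),np.uint8);o[:338,:400]=a;o[:,400:]=b;cv2.imwrite('pics/fin.png',o)
for c in ['scene','side']:
  for n in ['lever_knob','pin_collar','oil0','tray_floor']:
    for r in nets.pinpoint(c,n):
      z=dict(lever_knob=.173,pin_collar=.124).get(n,.004)
      if r['score']>.35: print(c,n,round(r['score'],2),np.round(atz(c,r['point'],z),3))
E
```

```text
t: 55.37
tool_pos: [0.4362, -0.3386, 0.2307]
ee_rot: [[0.03, 1.0, -0.001], [1.0, -0.03, 0.0], [0.0, -0.001, -1.0]]
force: [-0.2, -0.9, 0.7]
finger_gap: 0.0867
finger_force: 0.0
scene lever_knob 0.91 [0.625 0.142 0.173]
scene lever_knob 0.65 [ 0.699 -0.049  0.173]
scene pin_collar 0.85 [0.633 0.227 0.124]
scene pin_collar 0.51 [ 0.638 -0.318  0.124]
scene pin_collar 0.47 [ 0.615 -0.222  0.124]
scene oil0 0.87 [ 0.538 -0.271  0.004]
scene oil0 0.87 [ 0.548 -0.342  0.004]
scene oil0 0.82 [ 0.213 -0.338  0.004]
scene oil0 0.76 [ 0.329 -0.389  0.004]
scene tray_floor 0.64 [ 0.556 -0.345  0.004]
side lever_knob 0.86 [0.628 0.15  0.173]
side pin_collar 0.81 [0.636 0.224 0.124]
side pin_collar 0.71 [0.706 0.087 0.124]
side oil0 0.79 [ 0.323 -0.386  0.004]
side oil0 0.77 [ 0.552 -0.269  0.004]
side oil0 0.73 [ 0.221 -0.327  0.004]
side tray_floor 0.65 [ 0.546 -0.345  0.004]
```

View pics/fin.png

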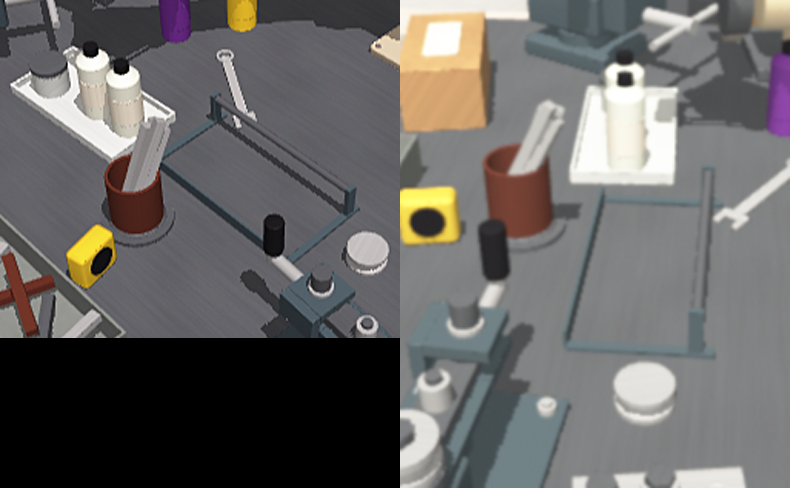

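The final view shows the pin seated on the fork (scene crop (320,285)) and the bar rest empty. All the bars are in the pipe (140,165), and both bottles stand in the tray at (92,85) and (125,100). Nothing else has moved, so I hand it in.

```bash
python3 -c "
from station import job
print(job.sign_off())"
```

```text
the job is handed in; nothing more can be done
None
```

I handed the job in after about 55 s of robot time, with no verdict shown: the lever is home and locked by the long pin, all four bars stand in the pipe stand, and both white oil bottles are upright in the drip tray.

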